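Gauge stone billets and pack them in the specimen case

TASK

Open the hinged specimen case, then gauge each stone billet on the bench in turn, in the order white, grey, red, green (not all may be there): lay it crosswise between the anvil and the jaw of the caliper gauge and slide the jaw firmly shut across its width and hold it so for a moment. Put full-size billets (28 mm, green patch) in the case and undersize ones (22 mm, red patch) in the yellow tray, then close the case fully. Leave the vials and the bottle alone.

Things in the scene. Friction and masses are not known exactly. Their poses are not given: they have to be found in the camera images.
- billet_white: white stone billet with faint veins: a square bar 46 mm long, 28 mm or, if undersize, 22 mm wide and just as high (nominal 28; the gauge tells), about 40 to 120 g. Origin at its centre, x along its length. May be absent. Lies on the bench at the left at first
- billet_grey: grey stone billet with faint veins: a square bar 46 mm long, 28 mm or, if undersize, 22 mm wide and just as high (nominal 28; the gauge tells), about 40 to 120 g. Origin at its centre, x along its length. May be absent. Lies on the bench at the left at first
- billet_red: brick-red stone billet with faint veins: a square bar 46 mm long, 28 mm or, if undersize, 22 mm wide and just as high (nominal 28; the gauge tells), about 40 to 120 g. Origin at its centre, x along its length. May be absent. Lies on the bench at the left at first
- billet_green: dark green stone billet with faint veins: a square bar 46 mm long, 28 mm or, if undersize, 22 mm wide and just as high (nominal 28; the gauge tells), about 40 to 120 g. Origin at its centre, x along its length. May be absent. Lies on the bench at the left at first
- gauge: bench caliper gauge, fixed: grey bed 44 mm (x) by 180 mm (y, -100 to +80), its top 10 mm over the bench; origin at bench height. The steel anvil, 30 mm wide in x, 46 mm high, has its measuring face at y = +40 mm, facing -y. Green and red patches on the bed's edges show where the jaw's black pointers stand when it is shut on a 28 mm or a 22 mm billet
- jaw: sliding steel jaw of the gauge, 30 mm wide in x, 44 mm high. Origin: its measuring face (facing the gauge's +y) at bench height; axes as the gauge's. At rest the face stands at gauge y = -20 mm (gap to the anvil 60 mm); slides up to 58 mm towards +y against a spring of about 1 N, and springs back open when let go. Gap = 40 mm - its y in the gauge frame
- jaw_plate (a point): centre of the back of the jaw's blue thumb plate, 24 mm behind the jaw's measuring face, 40 mm above the bench: push here towards the anvil. The plate is 40 mm wide in x and reaches from 12 to 57 mm above the bench
- case: dark hinged specimen case, fixed, outside 150 mm (x) by 230 mm (y), lower half 45 mm high, walls and floor 6 mm. Origin: centre of its underside; x points from the handle side to the hinge side
- lid (a joint): angle of the case's lid, 0 = shut, 1.75 = fully open (leaning a little back). Stiff hinge: the lid stays where it is left; it takes about 2 to 4 N at the handle to move. May stand up to 0.15 ajar at first
- lid_handle (a point): middle of the orange handle bar, 10 mm thick, 90 mm long, parallel to the hinge, 42 mm in front of the lid's front edge (37 mm free behind the bar). At 0 it is 53 mm above the bench. It can be pinched from above and turns freely between the fingers as the lid swings. Axes: y along the bar
- lid_hinge (a point): middle of the lid's hinge axis, 45 mm above the bench, at case x = +75 mm; the axis runs along the case's y. Handle bar 192 mm from it; opening lifts the handle and swings it over towards case +x. Lid 16 mm deep
- tray: small yellow open tray, fixed, 76 mm (x) by 110 mm (y), 34 mm high, walls 2 to 3 mm, floor 2 mm. Origin: centre of its underside
- vial_a: glass sample vial with white cap, 27 mm across, 62 mm high, a bystander; origin at the centre of its underside
- vial_b: glass sample vial with black cap, 27 mm across, 62 mm high, a bystander; origin at the centre of its underside
- bottle_buffer: clear bottle with blue cap, 66 mm across, 130 mm high, a bystander at the back; origin at the centre of its underside

How it is judged:
On the way, in this order (a step that is already met when the one before it is completed fails the run):
1. the case's lid is swung open, at least 1.2 rad (value of joint lid above 1.2 rad), for 0.2 s.
2. the white billet (if present) is gauged: lying crosswise against the anvil, jaw shut on it with more than 1.5 N (contact force between jaw and billet_white above 1.5 N and y of billet_white in the frame of gauge between 0.0225 and 0.0295 m and x of billet_white in the frame of gauge between -0.02 and 0.02 m and angle between the x axis of billet_white and the y axis of gauge, either way round above 1.35 rad), for 0.2 s.
3. the grey billet (if present) is gauged: lying crosswise against the anvil, jaw shut on it with more than 1.5 N (contact force between jaw and billet_grey above 1.5 N and y of billet_grey in the frame of gauge between 0.0225 and 0.0295 m and x of billet_grey in the frame of gauge between -0.02 and 0.02 m and angle between the x axis of billet_grey and the y axis of gauge, either way round above 1.35 rad), for 0.2 s.
4. the red billet (if present) is gauged: lying crosswise against the anvil, jaw shut on it with more than 1.5 N (contact force between jaw and billet_red above 1.5 N and y of billet_red in the frame of gauge between 0.0255 and 0.0325 m and x of billet_red in the frame of gauge between -0.02 and 0.02 m and angle between the x axis of billet_red and the y axis of gauge, either way round above 1.35 rad), for 0.2 s.
5. the green billet (if present) is gauged: lying crosswise against the anvil, jaw shut on it with more than 1.5 N (contact force between jaw and billet_green above 1.5 N and y of billet_green in the frame of gauge between 0.0225 and 0.0295 m and x of billet_green in the frame of gauge between -0.02 and 0.02 m and angle between the x axis of billet_green and the y axis of gauge, either way round above 1.35 rad), for 0.2 s.
At the end, for the whole second after the job is handed in: Every full-size billet present lies inside the case and every undersize one inside the yellow tray, at rest (under 0.02 m/s), and the lid is shut (under 0.05 rad) (value of joint lid below 0.05 rad and x of billet_white in the frame of case between -0.069 and 0.069 m and y of billet_white in the frame of case between -0.109 and 0.109 m and z of billet_white in the frame of case between 0 and 0.05 m and linear speed of each of billet_white, billet_grey, billet_red, billet_green below 0.02 m/s and x of billet_grey in the frame of case between -0.069 and 0.069 m and y of billet_grey in the frame of case between -0.109 and 0.109 m and z of billet_grey in the frame of case between 0 and 0.05 m and x of billet_red in the frame of tray between -0.036 and 0.036 m and y of billet_red in the frame of tray between -0.054 and 0.054 m and z of billet_red in the frame of tray between 0 and 0.045 m and x of billet_green in the frame of case between -0.069 and 0.069 m and y of billet_green in the frame of case between -0.109 and 0.109 m and z of billet_green in the frame of case between 0 and 0.05 m); the robot touches nothing.
It fails at once if the white-capped vial was moved more than 40 mm (distance of vial_a from where it was at the start of the episode above 0.04 m).
It fails at once if the black-capped vial was moved more than 40 mm (distance of vial_b from where it was at the start of the episode above 0.04 m).
It fails at once if the bottle was moved more than 40 mm (distance of bottle_buffer from where it was at the start of the episode above 0.04 m).
Of billet_white, billet_grey, billet_red, billet_green only 2 to 3 are there at a start; the rules pass over those that are not, and their reading is None.
At some moment in a run one of billet_white, billet_grey, billet_red, billet_green may be knocked a few centimetres aside while the robot is not near it.
Once in a run the grip may slacken for a moment while it holds something.
It also fails if it takes over 210 s, if anything falls off the work surface, if the arm or the gripper's body presses on something with over 40 N, if the wrist force passes 120 N, or if a joint passes its speed limit or range.

ROBOT

A 7-joint arm with a two-finger parallel gripper is mounted at the origin on a cart in front of the work surface, level with it; the furniture and walls round the work are solid. World frame = base frame: x ahead of the robot, y to its left, z up, the work surface at z = 0. Lengths are in m, angles in rad, forces in N, time in s.
With the tool pointing down it reaches from about 0.4 to 0.85 m from the base axis. Payload 4.5 kg.
Tool frame: the origin (TCP) lies at the very end of the fingers, on their centre line; the grasp point (between the pads) lies 19 mm behind it; z points along the fingers, y is the direction in which the jaws open and shut (so a half turn about z gives the same grasp; the last joint's range is limited). The gripper opens to 88 mm and grips with 3 to 60 N. Pads are 18 mm wide; open, the fingers measure 123 mm over their backs; the gripper's body (75 mm by 187 mm) begins 45 mm behind the grasp point.
Start: joints at [1.338, 0.689, -0.195, 1.565, 0.157, 0.902, -0.215], TCP at [0.165, -0.603, 0.203] pointing down, gripper open.
Joint ranges: [-3.01, 3.01], [-0.46, 2.08], [-1.47, 1.51], [0.13, 2.56], [-1, 4.14], [0.04, 2.09], [-2.66, 2.66]. Speed limits (rad/s): [2.57, 2.57, 3.14, 3.14, 3.14, 3.14, 3.14].

INTERFACE

Orientations are given as a unit quaternion [x, y, z, w].
In Python, from workcell import get_state, vision, job gives the robot as it stands.
- The arm moves only by the shell command python3 -m pendant 'ROWS' [FORCE]. ROWS is JSON, a list of rows, each a list of 5 numbers: the finger opening in m, from 0 to 0.0881, then the shift along the tool's x, y, z in m, then the turn about the tool's z in rad. In form: [[gripper, tx, ty, tz, yaw], ...]. A call has 1 to 10 rows; each row shifts and turns the commanded pose from where the row before left it, along the tool's axes as they then stand; what a row does not reach is not made up. A row lasts 1/8 s, in which the tool goes at most 62.5 mm and 10.7 degrees, less where a joint would pass 70% of its speed; a pose out of reach is approached as far as the arm can. A call is refused whole if a number of a shift passes 0.0625 or a number of a turn 0.188, either way. A call with a gripper value outside its range is refused whole. The fingers move at their own pace and stop on an object; FORCE is the grip in N (left out, the last holds). Time passes only in rows, so rows that do not move let the fingers close. It gives the time, the measured TCP pose, the force and the opening at its end, in the units of the state.
- get_state(): the state, without advancing time (a new reading comes with each control period).
- vision.grab_frame(name): name is "side" or "top" or "wrist"; returns a dict with "pixels" (420x560x3 uint8, red, green, blue), "depth" (420x560 float32, m along the optical axis (not along the pixel's ray), 0 where there is no reading), "intrinsics" (3x3 intrinsics, pixels), "world_from_camera" (4x4, takes a point from camera to world coordinates); the wrist camera has in their place "mount" (4x4, takes a point from camera to tool coordinates, whose origin is the TCP and whose axes are the flange's). Camera axes: x right, y down, z forward; pixel columns grow to the right and rows downward; lengths in m; the calibration is good to about 2 mm. A picture is of the moment at which its call begins: read the wrist's pose just before it.
- job.close_job(): hands the job in, once; it reports no verdict.
The state is a dict: "time_s": time; "qpos": joint angles; "qvel": joint speeds; "joint_efforts": joint torques, N m; "tcp_pos": TCP position; "eef_rot": TCP orientation; "contact_force": force on the tool from outside, world axes, zero at the start; "torque": the same for the moment, N m; "width": finger opening in m.
Only numpy, scipy, OpenCV 4.12 (cv2) and the standard library are available. Lean on these libraries where they do the work, as an engineer would, in place of code of your own. Each camera call takes 0.05 s, during which the arm holds its last target. There are 200 camera calls.

## Working session

There is one attempt and no reset: what is moved stays moved. The work goes in short steps, Python scripts to look and compute and a shell command to move; the robot and the scene stay as the last step left them, time stands still between calls to the robot, and variables do not carry over. Pictures are saved under pics/ and viewed, about 12 in all and at most 16, crops included, and the job is handed in when it is done.

```bash
mkdir -p pics; cat > h.py <<'E'
import numpy as np, cv2
from workcell import get_state, vision, job
from scipy.spatial.transform import Rotation as R
def grab(name,png=None):
    s=get_state(); f=vision.grab_frame(name)
    if name=="wrist":
        T=np.eye(4);T[:3,:3]=R.from_quat(s["eef_rot"]).as_matrix();T[:3,3]=s["tcp_pos"]
        f["T"]=T@np.array(f["mount"])
    else: f["T"]=np.array(f["world_from_camera"])
    if png: cv2.imwrite("pics/"+png,f["pixels"][:,:,::-1])
    return f
def cloud(f):
    K=np.array(f["intrinsics"]);d=f["depth"];v,u=np.mgrid[:d.shape[0],:d.shape[1]]
    P=np.stack([(u-K[0,2])/K[0,0]*d,(v-K[1,2])/K[1,1]*d,d],-1)
    return P@f["T"][:3,:3].T+f["T"][:3,3]
def ray(f,u,v,z):
    K=np.array(f["intrinsics"]);r=f["T"][:3,:3]@np.array([(u-K[0,2])/K[0,0],(v-K[1,2])/K[1,1],1]);o=f["T"][:3,3]
    return o+r*(z-o[2])/r[2]
E
python3 - <<'E'
from h import *
s=get_state();print({k:np.round(v,3) for k,v in s.items()})
print(R.from_quat(s["eef_rot"]).as_matrix().round(3))
f=grab("top","top0.png");print(f["T"].round(3),np.array(f["intrinsics"]).round(1))
f=grab("side","side0.png");print(f["T"].round(3))
E
```

```text
{'time_s': np.float64(0.0), 'qpos': array([ 1.338,  0.69 , -0.194,  1.566,  0.157,  0.902, -0.215]), 'qvel': array([-0.001, -0.   , -0.002, -0.   , -0.001,  0.   ,  0.002]), 'joint_efforts': array([-0.0000e+00, -5.2756e+01, -1.2670e+00, -1.5343e+01, -5.3000e-02,
        7.0000e-03,  0.0000e+00]), 'tcp_pos': array([ 0.165, -0.602,  0.203]), 'eef_rot': array([ 0.991,  0.133, -0.   , -0.001]), 'contact_force': array([ 0.213, -0.756,  0.183]), 'torque': array([-0.024,  0.028,  0.017]), 'width': np.float64(0.088)}
[[ 0.965  0.264 -0.001]
 [ 0.264 -0.965  0.002]
 [-0.    -0.002 -1.   ]]
[[ 0.008 -0.997  0.075  0.485]
 [-1.    -0.009 -0.014  0.063]
 [ 0.015 -0.075 -0.997  1.346]
 [ 0.     0.     0.     1.   ]] [[405.6   0.  281.4]
 [  0.  405.6 210.7]
 [  0.    0.    1. ]]
[[-0.722 -0.598  0.346  0.227]
 [-0.691  0.63  -0.354  0.416]
 [-0.006 -0.495 -0.869  0.982]
 [ 0.     0.     0.     1.   ]]
```

View pics/top0.png

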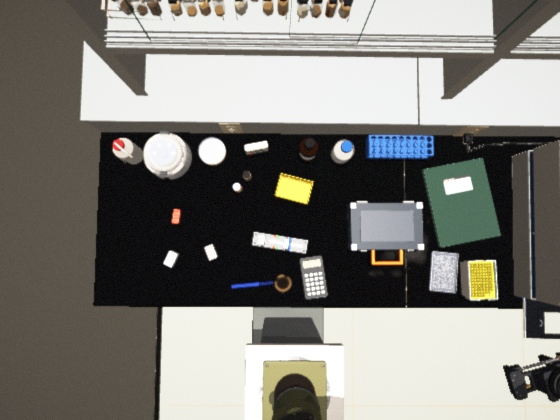

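View pics/side0.png

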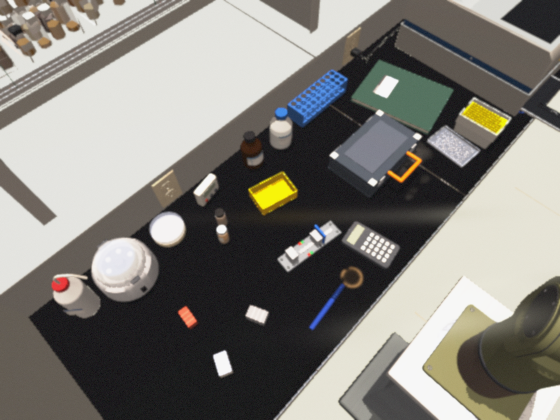

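The top view shows billets red (176,216), grey (210,253) and white (171,259), with no green. The gauge is at (280,243), the tray at (294,188), the case at (387,226) with its handle at (387,258), and the vials at (237,187) and (247,175). The side view agrees.

```bash
python3 - <<'E'
from h import *
ft=grab("top");C=cloud(ft);hsv=cv2.cvtColor(ft["pixels"],cv2.COLOR_RGB2HSV)
def rep(n,m,z):
    m=m.astype(np.uint8); k,l,st,c=cv2.connectedComponentsWithStats(m)
    for i in range(1,k):
        if st[i,4]<25: continue
        p=np.argwhere(l==i)[:,::-1].astype(np.float32)
        q=np.array([ray(ft,u,v,z)[:2] for u,v in p],np.float32)
        r=cv2.minAreaRect(q); print(n,c[i].round(1),"mean",q.mean(0).round(4),"rect",np.round(r[0],4),np.round(r[1],4),round(r[2],1),"zmed",np.median(C[l==i][:,2]).round(4),"zmax",np.percentile(C[l==i][:,2],90).round(3))
H,S,V=hsv[...,0],hsv[...,1],hsv[...,2]
def box(u0,u1,v0,v1):
    m=np.zeros(H.shape,bool);m[v0:v1,u0:u1]=1;return m
rep("bil",box(155,225,200,275)&(V>70),.028)
rep("tray",box(265,320,165,210)&(S>120)&(V>90),.034)
rep("gauge",box(240,315,225,262)&(V>60),.010)
rep("jawblue",box(240,315,225,262)&(H>100)&(H<130)&(S>120),.057)
rep("handle",box(360,415,240,275)&(S>130)&(V>90),.055)
rep("case",box(340,435,195,252)&(V>40),.061)
rep("vials",box(228,256,165,198)&(V>50),.062)
for a in [(387,265),(387,226),(387,205),(387,247)]: print(a,C[a[1],a[0]].round(4))
p=ft["pixels"];a=cv2.resize(p[225:265,240:320],None,fx=8,fy=8,interpolation=1)
b=cv2.resize(p[195:275,340:440],None,fx=6,fy=6,interpolation=1)[:,:600]
o=np.zeros((800-0,640,3),np.uint8);o[:320,:640]=a;o[320:800,:600]=b
cv2.imwrite("pics/crop1.png",cv2.resize(o,(480,600))[:,:,::-1])
E
```

```text
bil [175.7 215.8] mean [0.5646 0.3873] rect [0.5657 0.3877] [0.0487 0.029 ] 0.5 zmed 0.0214 zmax 0.026
bil [210.4 251.9] mean [0.4492 0.2724] rect [0.4495 0.2726] [0.0514 0.0336] 24.3 zmed 0.0273 zmax 0.032
bil [170.3 258.4] mean [0.4273 0.4005] rect [0.427 0.4  ] [0.0361 0.0527] 64.8 zmed 0.0266 zmax 0.032
tray [293.5 188.2] mean [0.6579 0.0056] rect [0.6581 0.0055] [0.1146 0.0812] 76.2 zmed 0.004 zmax 0.031
gauge [279.5 242.1] mean [0.4824 0.0495] rect [0.482  0.0494] [0.1842 0.0506] 81.3 zmed 0.0114 zmax 0.046
gauge [307.6 259. ] mean [ 0.4279 -0.0429] rect [ 0.4296 -0.041 ] [0.0163 0.046 ] 0.4 zmed 0.015 zmax 0.019
handle [387.4 259.3] mean [ 0.4308 -0.293 ] rect [ 0.4382 -0.2919] [0.0442 0.1028] 0.4 zmed 0.0581 zmax 0.062
case [386.7 225.8] mean [ 0.5371 -0.2903] rect [ 0.5454 -0.2928] [0.1791 0.2427] 1.1 zmed 0.0632 zmax 0.067
case [431.9 206.3] mean [ 0.6007 -0.4361] rect [ 0.5857 -0.4328] [0.1025 0.0225] 0.6 zmed 0.0162 zmax 0.022
vials [246.8 175.2] mean [0.6944 0.1562] rect [0.6936 0.1557] [0.029  0.0255] 0.8 zmed 0.0598 zmax 0.065
vials [236.9 186.9] mean [0.6565 0.1873] rect [0.6563 0.1885] [0.034  0.0293] 45.5 zmed 0.0527 zmax 0.065
(387, 265) [ 0.4099 -0.3063  0.0012]
(387, 226) [ 0.5362 -0.2901  0.0653]
(387, 205) [ 0.6033 -0.2917  0.0624]
(387, 247) [ 0.4699 -0.2894  0.0652]
```

View pics/crop1.png

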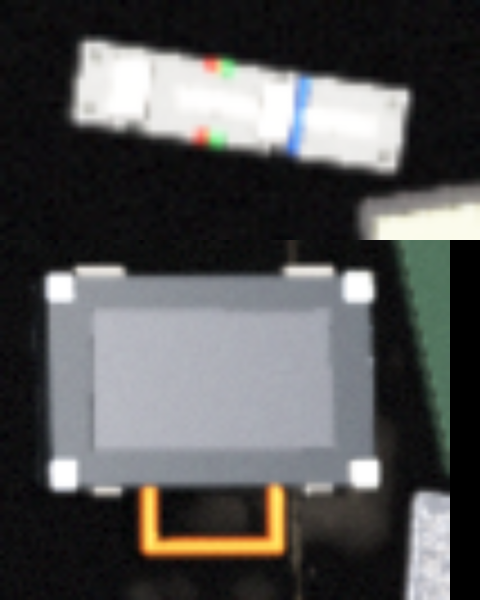

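```bash
cat >> h.py <<'E'
def psi():
    m=R.from_quat(get_state()["eef_rot"]).as_matrix(); return np.degrees(np.arctan2(m[1,0],m[0,0]))
def go(*wps, dpsi=None):
    "print yaw total (rad) and tool-frame shifts to successive waypoints, after turning to dpsi deg"
    s=get_state();p=np.array(s["tcp_pos"]);a=psi();t=a if dpsi is None else dpsi
    d=(t-a+180)%360-180; print("p",p.round(4),"psi",round(a,1),"w",round(s["width"],4),"F",np.round(s["contact_force"],1),"| yaw rad",round(-np.radians(d),3))
    c,q=np.cos(np.radians(t)),np.sin(np.radians(t));M=np.array([[c,q,0],[q,-c,0],[0,0,-1]])
    for w in wps:
        v=M.T@(np.array(w)-p);n=max(1,int(np.ceil(np.linalg.norm(v)/.055)));print("  shift",v.round(4),"n",n,"each",(v/n).round(4));p=np.array(w)
GO=np.array([0.4835,0.0595]);GA=np.radians(-8.7)
def g(x,y,z): c,s=np.cos(GA),np.sin(GA);return [GO[0]+c*x-s*y,GO[1]+s*x+c*y,z]
E
python3 - <<'E'
from h import *
f=grab("top");C=cloud(f);hsv=cv2.cvtColor(f["pixels"],cv2.COLOR_RGB2HSV)
m=(hsv[...,1]>130)&(hsv[...,2]>90);m[:240]=0;m[275:]=0;m[:,:360]=0;m[:,415:]=0
p=np.argwhere(m);vb=p[:,0].max();print("vmax",vb,[int((p[:,0]==v).sum()) for v in range(vb-6,vb+1)])
b=p[p[:,0]>vb-4];q=C[b[:,0],b[:,1]];print(b.mean(0),np.median(q,0),np.sort(q[:,2])[::8].round(3))
u,v=b[:,1].mean(),b[:,0].mean();h=ray(f,u,v,.055);print("handle",h)
for u,v in [(351,202),(423,202),(353,246),(424,246)]: print(ray(f,u,v,.061).round(3))
go([h[0],h[1],.2],[h[0],h[1],.034],dpsi=90)
E
```

```text
vmax 264 [9, 9, 10, 33, 33, 33, 32]
[262.48854962 386.8778626 ] [ 0.42002768 -0.29040022  0.05807112] [-0.005  0.001  0.002  0.051  0.055  0.056  0.057  0.057  0.058  0.059
  0.059  0.06   0.06   0.061  0.062  0.062  0.065]
handle [ 0.42078813 -0.29125044  0.055     ]
[ 0.612 -0.177  0.061]
[ 0.614 -0.408  0.061]
[ 0.472 -0.183  0.061]
[ 0.474 -0.408  0.061]
p [ 0.1647 -0.6025  0.203 ] psi 15.3 w 0.0882 F [-0.7  0.7 -0.4] | yaw rad -1.304
  shift [0.3113 0.2561 0.003 ] n 8 each [0.0389 0.032  0.0004]
  shift [0.    0.    0.166] n 4 each [0.     0.     0.0415]
```

```bash
python3 -m pendant '[[0.035,0,0,0,-0.186],[0.035,0,0,0,-0.186],[0.035,0,0,0,-0.186],[0.035,0,0,0,-0.186],[0.035,0,0,0,-0.186],[0.035,0,0,0,-0.186],[0.035,0,0,0,-0.186]]' 20; python3 -c "
from h import *
go(dpsi=90)"
```

```text
time_s: 1.08
tcp_pos: [0.1645, -0.6028, 0.2032]
eef_rot: [0.706, 0.709, 0.0, -0.0]
contact_force: [-0.4, 0.5, 0.0]
width: 0.0348
p [ 0.1645 -0.6028  0.2032] psi 90.2 w 0.0348 F [-0.4  0.5  0. ] | yaw rad 0.004
```

```bash
python3 -m pendant '[[0.035,0.039,0.032,0,0],[0.035,0.039,0.032,0,0],[0.035,0.039,0.032,0,0],[0.035,0.039,0.032,0,0],[0.035,0.039,0.032,0,0],[0.035,0.039,0.032,0,0],[0.035,0.039,0.032,0.02,0],[0.035,0.039,0.032,0.03,0],[0.035,0,0,0.03,0],[0.035,0,0,0,0]]'; python3 - <<'E'
from h import *
f=grab("wrist","w1.png")
hsv=cv2.cvtColor(f["pixels"],cv2.COLOR_RGB2HSV)
m=((hsv[...,0]<20)&(hsv[...,1]>130)&(hsv[...,2]>90)).astype(np.uint8)
k,l,st,c=cv2.connectedComponentsWithStats(m)
C=cloud(f)
for i in range(1,k):
    if st[i,4]>200: print(st[i],C[l==i].min(0).round(3),C[l==i].max(0).round(3),np.median(C[l==i],0).round(3))
go([.4208,-.291,.035],dpsi=90)
E
```

```text
time_s: 2.33
tcp_pos: [0.4201, -0.2904, 0.1219]
eef_rot: [0.707, 0.707, -0.001, -0.002]
contact_force: [-0.0, -0.0, -0.4]
width: 0.035
[ 273  136   73  141 2427] [ 0.412 -0.366 -0.001] [ 0.462 -0.224  0.304] [ 0.422 -0.281  0.058]
[150 299  12  44 211] [ 0.395 -0.267  0.236] [ 0.42  -0.224  0.304] [ 0.396 -0.263  0.241]
[397 298  17  72 439] [ 0.42  -0.275  0.235] [ 0.446 -0.224  0.304] [ 0.445 -0.266  0.242]
[400 386 150  12 858] [ 0.42  -0.275  0.245] [ 0.469 -0.224  0.304] [ 0.455 -0.273  0.247]
[ 96 394  88   4 227] [ 0.387 -0.275  0.247] [ 0.42  -0.224  0.304] [ 0.395 -0.273  0.249]
p [ 0.4207 -0.2914  0.1231] psi 89.9 w 0.0351 F [ 0.8  0.1 -0.3] | yaw rad -0.002
  shift [0.0004 0.0001 0.0881] n 2 each [0.0002 0.0001 0.044 ]
```

View pics/w1.png

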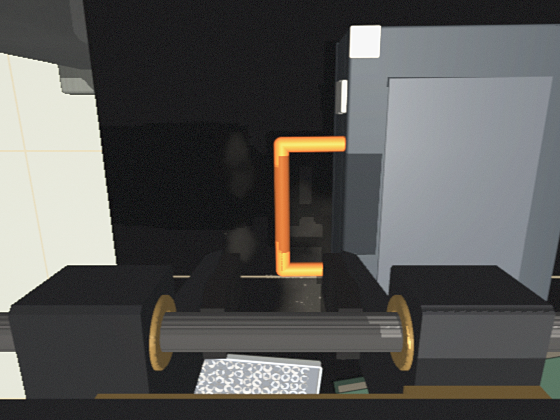

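```bash
python3 -m pendant '[[0.035,0,0,0.044,0],[0.035,0,0,0.044,0],[0.035,0,0,0,0],[0.0,0,0,0,0],[0.0,0,0,0,0],[0.0,0,0,0,0],[0.0,0,0,0,0]]' 30 && python3 -m pendant '[[0,0,0.0034,-0.0286,0],[0,0,0.0076,-0.0278,0],[0,0,0.0117,-0.0263,0],[0,0,0.0155,-0.0243,0],[0,0,0.0189,-0.0217,0]]' 30; python3 -m pendant '[[0,0,0.022,-0.0186,0],[0,0,0.0244,-0.0151,0],[0,0,0.0265,-0.0113,0],[0,0,0.0279,-0.0072,0],[0,0,0.0148,-0.0021,0],[0,0,0,0,0],[0,0,0,0,0],[0,0,0,0,0]]' 30; python3 - <<'E'
from h import *
go()
grab("side","s2.png")
E
```

```text
time_s: 3.25
tcp_pos: [0.4217, -0.2917, 0.0361]
eef_rot: [0.708, 0.706, 0.0, 0.001]
contact_force: [0.1, -0.4, -0.2]
width: 0.0006
time_s: 3.88
tcp_pos: [0.4785, -0.2916, 0.1653]
eef_rot: [0.708, 0.706, -0.0, 0.0]
contact_force: [0.2, -0.3, 0.5]
width: 0.0007
time_s: 4.88
tcp_pos: [0.5931, -0.2921, 0.2183]
eef_rot: [0.708, 0.706, -0.0, -0.0]
contact_force: [-0.7, -0.4, -0.4]
width: 0.0004
p [ 0.5931 -0.2921  0.2183] psi 89.9 w 0.0004 F [-0.7 -0.4 -0.4] | yaw rad -0.0
```

View pics/s2.png

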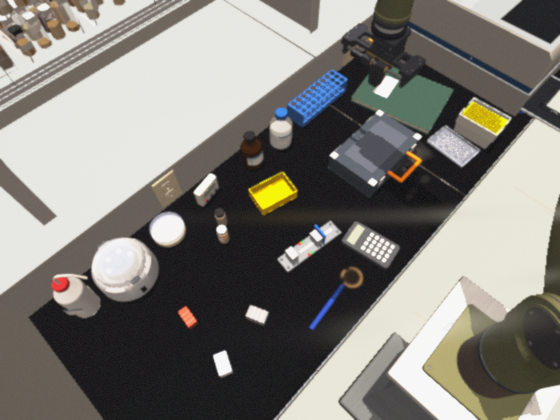

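The picture shows the lid still shut with the handle at (403,165), and the fingers closed to zero, so they missed the bar. I'll hover again and compare.

```bash
python3 -m pendant '[[0.035,0,-0.05,0,0],[0.035,0,-0.05,0,0],[0.035,0,-0.05,0,0],[0.035,0,-0.022,0,0],[0.035,0,0,0.0,0]]'; python3 - <<'E'
from h import *
f=grab("wrist");go();print(np.array(f["mount"]).round(3),np.array(f["intrinsics"]).round(0))
hsv=cv2.cvtColor(f["pixels"],cv2.COLOR_RGB2HSV)
m=((hsv[...,0]<20)&(hsv[...,1]>130)&(hsv[...,2]>90)).astype(np.uint8)
k,l,st,c=cv2.connectedComponentsWithStats(m);i=1+np.argmax(st[1:,4]);C=cloud(f);print(st[i],c[i])
q=C[l==i];q=q[(q[:,2]>.02)&(q[:,2]<.09)];print(np.percentile(q,[2,50,98],axis=0).round(3))
x,y,w,h=st[i,:4];print(ray(f,x+5,y+5,.055).round(3),ray(f,x+5,y+h-6,.055).round(3))
ft=grab("top","t3.png");C=cloud(ft)
hsv=cv2.cvtColor(ft["pixels"],cv2.COLOR_RGB2HSV);m=(hsv[...,1]>130)&(hsv[...,2]>90);m[:230]=0;m[280:]=0;m[:,:360]=0;m[:,415:]=0
print(np.percentile(C[m],[5,50,95],axis=0).round(3))
K=np.array(f["intrinsics"])
for z in (.2,.1,.055):
    p=np.linalg.inv(f["T"])@np.array([*get_state()["tcp_pos"][:2],z,1]);p=K@p[:3];print(z,(p/p[2]).round(0))
E
```

```text
time_s: 5.55
tcp_pos: [0.4202, -0.2921, 0.2187]
eef_rot: [0.709, 0.706, -0.001, -0.0]
contact_force: [1.0, -0.5, 0.6]
width: 0.0348
p [ 0.4223 -0.2918  0.2188] psi 89.8 w 0.0352 F [ 0.6  0.3 -0.2] | yaw rad -0.0
[[ 0.001 -0.965 -0.263  0.067]
 [ 1.     0.001 -0.    -0.   ]
 [ 0.    -0.263  0.965 -0.182]
 [ 0.     0.     0.     1.   ]] [[369.   0. 281.]
 [  0. 369. 211.]
 [  0.   0.   1.]]
[ 275  126   53  106 1478] [289.59742896 175.54668471]
[[ 0.415 -0.339  0.055]
 [ 0.422 -0.283  0.058]
 [ 0.461 -0.241  0.061]]
[ 0.419 -0.244  0.055] [ 0.418 -0.335  0.055]
[[ 0.413 -0.359 -0.001]
 [ 0.426 -0.296  0.058]
 [ 0.457 -0.243  0.064]]
0.2 [287. 230.   1.]
0.1 [286. 192.   1.]
0.055 [285. 182.   1.]
```

```bash
python3 -m pendant '[[0.035,0,-0.001,0.046,0],[0.035,0,0,0.046,0],[0.035,0,0,0.046,0],[0.035,0,0,0.046,0],[0.035,0,0,0,0],[0.035,0,0,0,0]]';python3 -c "
from h import *
go();f=grab('wrist','w4.png')"; python3 -m pendant '[[0.02,0,0,0,0],[0.02,0,0,0,0]]' 10;python3 -m pendant '[[0.0,0,0,0,0],[0.0,0,0,0,0]]' 10
```

```text
time_s: 6.4
tcp_pos: [0.4229, -0.2914, 0.0354]
eef_rot: [0.707, 0.707, 0.0, 0.001]
contact_force: [1.1, -0.9, 0.6]
width: 0.0349
p [ 0.4229 -0.2914  0.0354] psi 89.9 w 0.0349 F [ 1.1 -0.9  0.6] | yaw rad -0.0
time_s: 6.7
tcp_pos: [0.4217, -0.292, 0.0356]
eef_rot: [0.708, 0.706, 0.0, 0.001]
contact_force: [-0.1, -0.0, 0.0]
width: 0.0201
time_s: 6.95
tcp_pos: [0.4211, -0.2915, 0.0346]
eef_rot: [0.708, 0.706, 0.0, 0.0]
contact_force: [0.2, -0.5, -0.7]
width: 0.0022
```

View pics/w4.png

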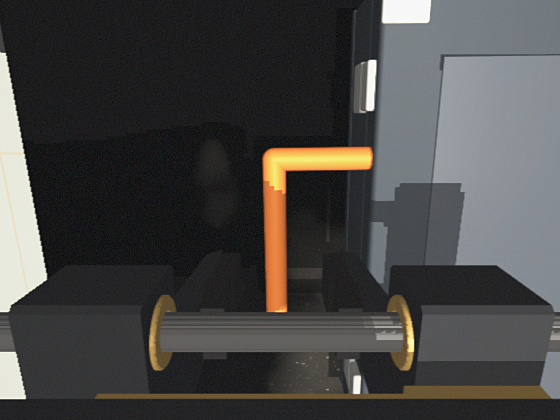

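```bash
python3 -m pendant '[[0.0,0,0,0,0],[0.0,0,0,0,0],[0.0,0,0,-0.005,0],[0.0,0,0,-0.005,0],[0.0,0,0,0,0]]' 10;python3 -c "
from h import *
go();f=grab('wrist');a=f['pixels'][100:400,130:430]
g=grab('side')['pixels'][90:240,320:470]
cv2.imwrite('pics/w5.png',np.hstack([a,cv2.resize(g,(300,300))])[:,:,::-1])"
```

```text
time_s: 7.58
tcp_pos: [0.4215, -0.2916, 0.045]
eef_rot: [0.708, 0.706, 0.0, 0.001]
contact_force: [0.2, -0.7, -0.4]
width: 0.0007
p [ 0.4215 -0.2916  0.045 ] psi 89.9 w 0.0007 F [ 0.2 -0.7 -0.4] | yaw rad -0.0
```

View pics/w5.png

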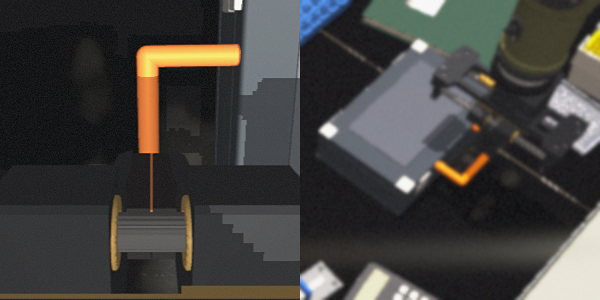

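```bash
python3 -m pendant '[[0.035,0,0,-0.04,0],[0.035,0,0,-0.04,0],[0.035,0,0,0,0]]' 10;python3 - <<'E'
from h import *
f=grab('wrist');go()
f2=dict(f);f2["T"]=np.array(f["mount"]);P=cloud(f2);d=f["depth"]
for v in range(250,400,10): print(v,[tuple((P[v,u]*1000).round().astype(int)) for u in (220,235,250,280,325,340,355)])
E
```

```text
time_s: 8.05
tcp_pos: [0.4228, -0.2922, 0.1267]
eef_rot: [0.708, 0.706, 0.001, 0.003]
contact_force: [-0.4, -0.5, 0.2]
width: 0.0279
p [ 0.4216 -0.2919  0.1252] psi 89.9 w 0.0323 F [ 0. -0. -1.] | yaw rad -0.0
250 [(np.int64(-53), np.int64(-55), np.int64(125)), (np.int64(-54), np.int64(-41), np.int64(126)), (np.int64(-54), np.int64(-28), np.int64(126)), (np.int64(-30), np.int64(-1), np.int64(66)), (np.int64(-53), np.int64(39), np.int64(126)), (np.int64(-29), np.int64(42), np.int64(64)), (np.int64(-30), np.int64(52), np.int64(65))]
260 [(np.int64(10), np.int64(-24), np.int64(-47)), (np.int64(8), np.int64(-19), np.int64(-44)), (np.int64(-63), np.int64(-28), np.int64(125)), (np.int64(-39), np.int64(-1), np.int64(68)), (np.int64(8), np.int64(17), np.int64(-43)), (np.int64(10), np.int64(23), np.int64(-47)), (np.int64(-37), np.int64(53), np.int64(64))]
270 [(np.int64(10), np.int64(-23), np.int64(-56)), (np.int64(9), np.int64(-18), np.int64(-54)), (np.int64(-74), np.int64(-29), np.int64(127)), (np.int64(-72), np.int64(-1), np.int64(125)), (np.int64(8), np.int64(16), np.int64(-53)), (np.int6
[... 3323 characters left out ...]
.int64(21), np.int64(-90))]
380 [(np.int64(-190), np.int64(-60), np.int64(125)), (np.int64(-190), np.int64(-46), np.int64(125)), (np.int64(-190), np.int64(-31), np.int64(125)), (np.int64(-190), np.int64(-1), np.int64(125)), (np.int64(-190), np.int64(43), np.int64(126)), (np.int64(-186), np.int64(57), np.int64(120)), (np.int64(-10), np.int64(21), np.int64(-90))]
390 [(np.int64(-201), np.int64(-61), np.int64(124)), (np.int64(-202), np.int64(-46), np.int64(126)), (np.int64(-202), np.int64(-31), np.int64(125)), (np.int64(-201), np.int64(-1), np.int64(124)), (np.int64(-203), np.int64(44), np.int64(126)), (np.int64(-187), np.int64(55), np.int64(108)), (np.int64(-188), np.int64(69), np.int64(109))]
```

```bash
python3 - <<'E'
from h import *
f=grab('wrist');go()
f2=dict(f);f2["T"]=np.array(f["mount"]);P=cloud(f2)*1000
m=(abs(P[...,0])<14)&(abs(P[...,1])>8)&(abs(P[...,1])<40)&(P[...,2]<20)&(f["depth"]>0)
for s in (-1,1):
    q=P[m&(np.sign(P[...,1])==s)];q=q[np.argsort(-q[:,2])]
    print(s,len(q),q[:300:40].round(0).tolist()); t=q[q[:,2]>q[5,2]-8];print(np.percentile(t,[2,98],axis=0).round(0).tolist())
E
```

```text
p [ 0.4208 -0.2916  0.1242] psi 89.9 w 0.0342 F [-0.5 -0.1  1. ] | yaw rad -0.0
-1 4727 [[8.0, -23.0, -35.0], [10.0, -26.0, -37.0], [8.0, -23.0, -38.0], [10.0, -27.0, -40.0], [10.0, -24.0, -40.0], [8.0, -22.0, -42.0], [8.0, -22.0, -42.0], [10.0, -29.0, -43.0]]
[[-8.0, -29.0, -43.0], [10.0, -16.0, -36.0]]
1 4691 [[8.0, 19.0, -35.0], [9.0, 20.0, -37.0], [8.0, 18.0, -38.0], [0.0, 16.0, -39.0], [8.0, 21.0, -40.0], [-6.0, 16.0, -41.0], [10.0, 26.0, -42.0], [-8.0, 16.0, -43.0]]
[[-8.0, 16.0, -44.0], [10.0, 28.0, -36.0]]
```

The wrist depth shows the fingers ending about 36 mm short of the reported TCP, at tool z of about -36 mm. That explains the missed pinch, so I'll aim about 36 mm lower and check the force on the way.

```bash
python3 -m pendant '[[0.035,0,0,0.045,0],[0.035,0,0,0.045,0],[0.035,0,0,0.02,0],[0.035,0,0,0.014,0],[0.035,0,0,0,0]]' 30;python3 -m pendant '[[0.0,0,0,0,0],[0.0,0,0,0,0],[0.0,0,0,0,0]]' 30;python3 - <<'E'
from h import *
go();f=grab('wrist')
f2=dict(f);f2["T"]=np.array(f["mount"]);P=cloud(f2)*1000
for u,v in [(100,290),(60,290),(450,300),(500,290),(280,395),(100,350)]: print(u,v,P[v,u].round(0))
E
```

```text
time_s: 8.78
tcp_pos: [0.4203, -0.2908, -0.0008]
eef_rot: [0.708, 0.707, -0.001, -0.001]
contact_force: [0.5, -0.2, 0.1]
width: 0.0347
time_s: 9.15
tcp_pos: [0.4203, -0.2918, 0.0009]
eef_rot: [0.708, 0.706, -0.001, -0.0]
contact_force: [-2.0, 0.0, 1.8]
width: 0.0083
p [ 0.4203 -0.2918  0.0009] psi 89.9 w 0.0083 F [-2.   0.   1.8] | yaw rad -0.0
100 290 [-28. -99.   1.]
60 290 [ -28. -120.    0.]
450 300 [  34.   30. -122.]
500 290 [  5.  78. -62.]
280 395 [  18.   -1. -128.]
100 350 [  25.  -33. -124.]
```

Pinched at 8 mm. Swinging the lid open.

```bash
python3 -m pendant '[[0,0,0.0034,-0.0286,0],[0,0,0.0076,-0.0278,0],[0,0,0.0117,-0.0263,0],[0,0,0.0155,-0.0243,0],[0,0,0.0189,-0.0217,0]]' 30; python3 -m pendant '[[0,0,0.022,-0.0186,0],[0,0,0.0244,-0.0151,0],[0,0,0.0265,-0.0113,0],[0,0,0.0279,-0.0072,0],[0,0,0.0148,-0.0021,0],[0,0,0,0,0],[0,0,0,0,0],[0,0,0,0,0]]' 30; python3 - <<'E'
from h import *
go()
g=grab("top");C=cloud(g);hsv=cv2.cvtColor(g["pixels"],cv2.COLOR_RGB2HSV)
s=get_state();dx=.613-s["tcp_pos"][0];dz=s["tcp_pos"][2]+.055-.045;print("est lid",np.arctan2(dz,dx)-.042,np.hypot(dx,dz))
E
```

```text
time_s: 9.82
tcp_pos: [0.4809, -0.291, 0.1297]
eef_rot: [0.707, 0.707, 0.002, 0.001]
contact_force: [14.2, -2.5, -20.5]
width: 0.0085
time_s: 10.82
tcp_pos: [0.5911, -0.2899, 0.1797]
eef_rot: [0.707, 0.707, -0.001, -0.003]
contact_force: [4.6, 3.0, -28.6]
width: 0.0075
p [ 0.5911 -0.2899  0.1797] psi 90.0 w 0.0075 F [  4.6   3.  -28.6] | yaw rad -0.0
est lid 1.413499648658855 0.19100158178052512
```

```bash
python3 -m pendant '[[0,0,0,0.003,0],[0.04,0,0,0,0],[0.04,0,0,0,0],[0.04,0,0,-0.05,0],[0.04,0,0,-0.03,0],[0.07,0,0,0,0.188],[0.07,0,0,0,0.188],[0.07,0,0,0,0.065],[0.07,0,0,0,0]]'; python3 - <<'E'
from h import *
go([.427,.4,.26],[.427,.4,.13],dpsi=64.8)
E
```

```text
time_s: 12.0
tcp_pos: [0.5949, -0.2927, 0.2626]
eef_rot: [0.845, 0.535, 0.001, 0.002]
contact_force: [0.4, -0.5, 0.2]
width: 0.0702
p [ 0.5949 -0.2927  0.2626] psi 64.7 w 0.0702 F [ 0.4 -0.5  0.2] | yaw rad -0.002
  shift [ 0.5553 -0.4469  0.0026] n 13 each [ 0.0427 -0.0344  0.0002]
  shift [0.   0.   0.13] n 3 each [0.     0.     0.0433]
```

```bash
python3 -m pendant '[[0.07,0.043,-0.034,0,0],[0.07,0.043,-0.034,0,0],[0.07,0.043,-0.034,0,0],[0.07,0.043,-0.034,0,0],[0.07,0.043,-0.034,0,0],[0.07,0.043,-0.034,0,0],[0.07,0.043,-0.034,0,0],[0.07,0.043,-0.034,0,0],[0.07,0.043,-0.034,0,0],[0.07,0.043,-0.034,0,0]]'; python3 -m pendant '[[0.07,0.043,-0.034,0.03,0],[0.07,0.043,-0.034,0.04,0],[0.07,0.043,-0.034,0.04,0],[0.07,0,0,0.02,0],[0.07,0,0,0,0]]';  python3 - <<'E'
from h import *
go()
f=grab("wrist","w6.png");C=cloud(f);d=f["depth"]
hsv=cv2.cvtColor(f["pixels"],cv2.COLOR_RGB2HSV)
m=((C[...,2]>.014)&(C[...,2]<.04)&(d>0)).astype(np.uint8);m[258:]=0
k,l,st,c=cv2.connectedComponentsWithStats(m)
for i in range(1,k):
    if st[i,4]>150:
        q=C[l==i];q=q[q[:,2]>.022] if (q[:,2]>.022).sum()>100 else q
        r=cv2.minAreaRect(q[:,:2].astype(np.float32));print(c[i].round(),st[i],np.round(r[0],4),np.round(r[1],4),r[2],np.percentile(q[:,2],[50,95]).round(4))
g=grab("side");print()
cv2.imwrite("pics/s6.png",g["pixels"][:,:,::-1])
E
```

```text
time_s: 13.25
tcp_pos: [0.471, 0.2443, 0.2617]
eef_rot: [0.845, 0.535, 0.002, 0.0]
contact_force: [0.1, -0.4, 0.7]
width: 0.0697
time_s: 13.88
tcp_pos: [0.4352, 0.394, 0.136]
eef_rot: [0.844, 0.536, -0.001, 0.0]
contact_force: [1.1, 0.3, -0.4]
width: 0.0702
p [0.4352 0.394  0.136 ] psi 64.8 w 0.0702 F [ 1.1  0.3 -0.4] | yaw rad -0.0
[433. 130.] [ 399  108   67   45 1820] [0.565  0.3897] [0.0223 0.0458] 82.86862182617188 [0.023  0.0241]
[268. 189.] [ 239  171   58   38 2103] [0.4271 0.4022] [0.0286 0.0454] 65.38522338867188 [0.0288 0.03  ]
```

```bash
python3 - <<'E'
import cv2,numpy as np
a=cv2.imread("pics/w6.png");b=cv2.imread("pics/s6.png")
cv2.imwrite("pics/c6.png",cv2.resize(np.hstack([a,b]),(800,300),interpolation=cv2.INTER_AREA))
E
```

```text
(no output)
```

View pics/c6.png

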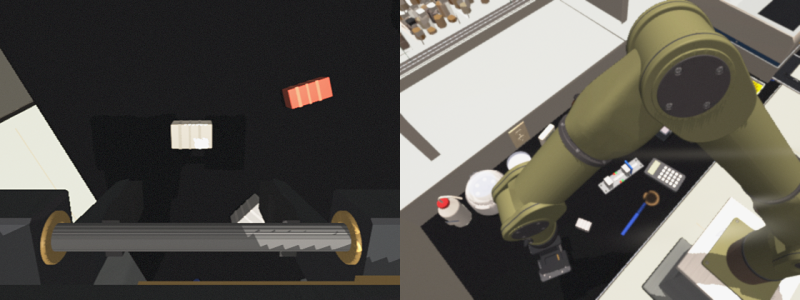

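Wrist view: the white billet is at about (268,189) in the full frame, which is (0.427, 0.402), 28.6 mm wide. Red is 22 mm wide at (0.565, 0.390). Picking white.

```bash
python3 - <<'E'
from h import *
go([.427,.402,.05],[.427,.402,-.028],dpsi=65.2)
E
```

```text
p [0.4367 0.394  0.1379] psi 64.6 w 0.0702 F [ 0.2  0.6 -0.3] | yaw rad -0.01
  shift [ 0.0032 -0.0121  0.0879] n 2 each [ 0.0016 -0.0061  0.0439]
  shift [0.    0.    0.078] n 2 each [0.    0.    0.039]
```

```bash
python3 -m pendant '[[0.07,0.003,-0.012,0.04,-0.01],[0.07,0,0,0.044,0],[0.07,0,0,0.03,0],[0.07,0,0,0.03,0],[0.07,0,0,0.02,0],[0.07,0,0,0,0],[0.03,0,0,0,0],[0.03,0,0,0,0],[0.03,0,0,0,0],[0.03,0,0,0,0]]' 25; python3 - <<'E'
from h import *
go([.427,.4,.06],g(0,.020,.06),g(0,.020,-.0165),dpsi=81.3)
E
```

```text
time_s: 15.22
tcp_pos: [0.4265, 0.4025, -0.0263]
eef_rot: [0.842, 0.539, 0.001, -0.0]
contact_force: [1.0, 0.1, 6.8]
width: 0.0455
p [ 0.4265  0.4025 -0.0263] psi 65.2 w 0.0455 F [1.  0.1 6.8] | yaw rad -0.28
  shift [-0.0024  0.0009 -0.0863] n 2 each [-0.0012  0.0005 -0.0431]
  shift [-0.308   0.1074  0.    ] n 6 each [-0.0513  0.0179  0.    ]
  shift [0.     0.     0.0765] n 2 each [0.     0.     0.0382]
```

```bash
python3 -m pendant '[[0.03,0,0,-0.043,0],[0.03,0,0,-0.043,0],[0.03,0,0,-0.05,-0.14],[0.03,0,0,0,-0.14],[0.03,-0.051,0.018,0,0],[0.03,-0.051,0.018,0,0],[0.03,-0.051,0.018,0,0],[0.03,-0.051,0.018,0,0],[0.03,-0.051,0.018,0,0],[0.03,-0.051,0.018,0,0]]'; python3 -m pendant '[[0.03,0,0,0,0],[0.03,0,0,0,0]]'; python3 - <<'E'
from h import *
f=grab("wrist","w7.png");C=cloud(f);d=f["depth"]
go(g(0,.020,.06),g(0,.020,-.0155),dpsi=81.3)
def box(n,a,b):
    m=(C[...,2]>a)&(C[...,2]<b)&(d>0)&(abs(C[...,0]-GO[0])<.09)&(abs(C[...,1]-GO[1])<.13);m[258:]=0
    q=C[m][:,:2].astype(np.float32);
    if len(q)>30: r=cv2.minAreaRect(q);print(n,len(q),np.round(r[0],4),np.round(r[1],4),round(r[2],1))
box("bed",.006,.014);box("jaw/anvil",.04,.05);box("plate",.054,.062)
E
```

```text
time_s: 16.48
tcp_pos: [0.4863, 0.0814, 0.1088]
eef_rot: [0.759, 0.652, -0.0, 0.0]
contact_force: [0.7, 0.6, -1.5]
width: 0.0458
time_s: 16.73
tcp_pos: [0.4862, 0.0837, 0.1088]
eef_rot: [0.759, 0.651, 0.0, -0.0]
contact_force: [-0.0, 0.6, -1.7]
width: 0.0458
p [0.4861 0.0847 0.1089] psi 81.4 w 0.0459 F [ 0.3  1.  -0.9] | yaw rad 0.002
  shift [-0.0053  0.0012  0.0489] n 1 each [-0.0053  0.0012  0.0489]
  shift [0.     0.     0.0755] n 2 each [0.     0.     0.0378]
bed 4653 [0.489  0.0966] [0.0857 0.044 ] 81.5
jaw/anvil 1357 [0.4912 0.1096] [0.0199 0.0298] 81.3
```

View pics/w7.png

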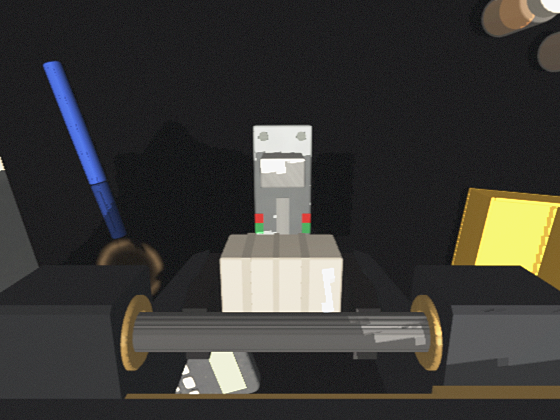

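Wrist view: gauge bed in line, anvil at (282,170), billet crosswise (280,275). Frames agree within 1 mm. Lower and release.

```bash
python3 -m pendant '[[0.03,-0.005,0.001,0.049,0],[0.03,0,0,0.038,0],[0.03,0,0,0.025,0],[0.03,0,0,0.0125,0],[0.03,0,0,0,0],[0.06,0,0,0,0],[0.06,0,0,0,0],[0.06,0,0,-0.045,0],[0.06,0,0,-0.045,0],[0.06,0,0,-0.02,0]]'; python3 - <<'E'
from h import *
go(g(0,-.075,.095),g(0,-.075,.0),g(0,-.057,0),dpsi=81.3)
E
```

```text
time_s: 18.02
tcp_pos: [0.4876, 0.0782, 0.0969]
eef_rot: [0.759, 0.651, 0.002, 0.001]
contact_force: [0.2, -0.2, 0.3]
width: 0.0604
p [0.4876 0.0782 0.0969] psi 81.2 w 0.0604 F [ 0.2 -0.2  0.3] | yaw rad -0.001
  shift [-0.0941 -0.0012  0.0019] n 2 each [-0.0471 -0.0006  0.0009]
  shift [0.    0.    0.095] n 2 each [0.     0.     0.0475]
  shift [0.018 0.    0.   ] n 1 each [0.018 0.    0.   ]
```

```bash
python3 -m pendant '[[0,-0.047,-0.001,0,0],[0,-0.047,0,0,0],[0,0,0,0.05,0],[0,0,0,0.05,0],[0,0.018,0,0,0],[0,0.015,0,0,0],[0,0.012,0,0,0],[0,0,0,0,0],[0,0,0,0,0]]'; python3 -c "
from h import *
go();s=get_state();d=np.array(s['tcp_pos'])[:2]-GO;print('gy',-np.sin(GA)*d[0]+np.cos(GA)*d[1])"; python3 -m pendant '[[0,0.005,0,0,0],[0,0.003,0,0,0],[0,0,0,0,0]]';python3 -c "
from h import *
go();s=get_state();d=np.array(s['tcp_pos'])[:2]-GO;print('gy',-np.sin(GA)*d[0]+np.cos(GA)*d[1])"
```

```text
time_s: 19.15
tcp_pos: [0.4789, 0.0296, -0.0049]
eef_rot: [0.759, 0.651, 0.001, 0.001]
contact_force: [0.1, -0.2, 0.7]
width: 0.0004
p [ 0.4789  0.0296 -0.0049] psi 81.3 w 0.0004 F [ 0.1 -0.2  0.7] | yaw rad -0.0
gy -0.0302617177962314
time_s: 19.52
tcp_pos: [0.4796, 0.0379, -0.0058]
eef_rot: [0.759, 0.651, 0.0, 0.0]
contact_force: [1.1, -1.2, 0.3]
width: 0.0003
p [ 0.4796  0.0379 -0.0058] psi 81.3 w 0.0003 F [ 1.1 -1.2  0.3] | yaw rad -0.0
gy -0.021956619639159975
```

```bash
python3 -m pendant '[[0,0.003,0,0,0],[0,0,0,0,0],[0,0,0,0,0]]'; python3 -m pendant '[[0,0.004,0,0,0],[0,0,0,0,0],[0,0,0,0,0]]'; python3 -c "
from h import *
go();s=get_state();d=np.array(s['tcp_pos'])[:2]-GO;print('gy',-np.sin(GA)*d[0]+np.cos(GA)*d[1]);grab('wrist','w8.png');a=grab('top')['pixels'][225:265,240:320];cv2.imwrite('pics/t8.png',cv2.resize(a,(560,280))[:,:,::-1])
a=cv2.imread('pics/w8.png');cv2.imwrite('pics/c8.png',np.hstack([a[:420],cv2.copyMakeBorder(cv2.resize(cv2.imread('pics/t8.png'),(240,120)),0,300,0,0,0)]))"
```

```text
time_s: 19.9
tcp_pos: [0.4795, 0.0381, -0.0058]
eef_rot: [0.759, 0.651, -0.002, 0.001]
contact_force: [0.8, -6.5, 2.5]
width: 0.0005
time_s: 20.27
tcp_pos: [0.4793, 0.0379, -0.0057]
eef_rot: [0.76, 0.649, -0.004, 0.003]
contact_force: [0.9, -11.3, 4.8]
width: 0.0005
p [ 0.4793  0.0379 -0.0057] psi 81.0 w 0.0005 F [  0.9 -11.3   4.8] | yaw rad -0.0
gy -0.021985533696881897
```

View pics/c8.png

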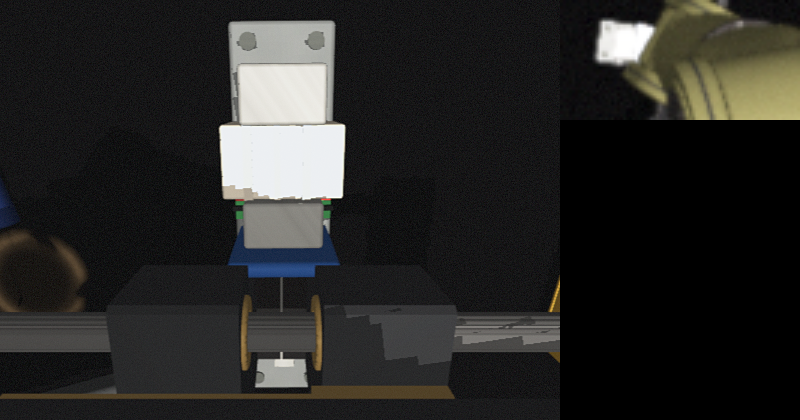

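Wrist picture: the jaw is shut on the white billet (282,160), with the black pointers on the green patches (240 and 325, about 205). So white is full size, held at 11 N. Retracting to fetch it.

```bash
python3 -m pendant '[[0,0,0,0,0],[0,0,0,0,0],[0,-0.03,0,0,0],[0,-0.03,0,0,0],[0.065,0,0,-0.05,0],[0.065,0,0,-0.05,0],[0.065,0,0,0,0]]'; python3 - <<'E'
from h import *
f=grab("wrist");C=cloud(f)
m=(C[...,2]>.032)&(C[...,2]<.041)&(f["depth"]>0);m[255:]=0
q=C[m];d=q[:,:2]-GO;x=np.cos(GA)*d[:,0]+np.sin(GA)*d[:,1];y=-np.sin(GA)*d[:,0]+np.cos(GA)*d[:,1];k=(abs(x)<.04)&(y>0)&(y<.05)
if k.sum()>30: r=cv2.minAreaRect(q[k][:,:2].astype(np.float32));print(k.sum(),np.round(r[0],4),np.round(r[1],4),r[2],"gauge",np.median(x[k]),np.median(y[k]))
go(g(0,.026,.095),g(0,.026,-.016),dpsi=81.3)
E
```

```text
time_s: 21.25
tcp_pos: [0.4734, -0.0136, 0.097]
eef_rot: [0.759, 0.651, 0.003, 0.001]
contact_force: [-0.1, 0.5, 0.3]
width: 0.0287
3837 [0.4872 0.086 ] [0.0295 0.0461] 81.75860595703125 gauge -0.00020013754347285653 0.02647693630918935
p [ 0.4723 -0.0141  0.0953] psi 81.3 w 0.0323 F [-0.1  0.3 -0. ] | yaw rad -0.0
  shift [ 0.1005 -0.      0.0003] n 2 each [ 0.0502 -0.      0.0002]
  shift [0.    0.    0.111] n 3 each [0.    0.    0.037]
```

```bash
python3 -m pendant '[[0.065,0.05,0,0,0],[0.065,0.05,0,0,0],[0.065,0,0,0.04,0],[0.065,0,0,0.04,0],[0.065,0,0,0.031,0],[0.065,0,0,0,0],[0.03,0,0,0,0],[0.03,0,0,0,0],[0.03,0,0,0,0]]' 25;  python3 -m pendant '[[0.03,0,0,-0.05,0],[0.03,0,0,-0.05,0],[0.03,0,0,-0.05,0]]'; python3 -m pendant '[[0.03,0,0,0,-0.172],[0.03,0,0,0,-0.172],[0.03,0,0,0,-0.172],[0.03,0,0,0,-0.172],[0.03,0,0,0,-0.172],[0.03,0,0,0,-0.172],[0.03,0,0,0,-0.172],[0.03,0,0,0,-0.172],[0.03,0,0,0,-0.172],[0.03,0,0,0,-0.172]]'; python3 - <<'E'
from h import *
go([.508,-.2465,.13],[.508,-.2465,-.019],dpsi=180)
E
```

```text
time_s: 22.42
tcp_pos: [0.4871, 0.0842, -0.0158]
eef_rot: [0.759, 0.651, 0.001, 0.0]
contact_force: [0.0, -0.6, 3.2]
width: 0.0459
time_s: 22.8
tcp_pos: [0.486, 0.0836, 0.1352]
eef_rot: [0.759, 0.651, -0.0, -0.0]
contact_force: [0.3, -0.7, -1.4]
width: 0.0457
time_s: 24.05
tcp_pos: [0.4863, 0.0833, 0.1336]
eef_rot: [-0.001, 1.0, -0.001, 0.0]
contact_force: [-0.4, 0.1, -1.7]
width: 0.046
p [0.4863 0.0833 0.1336] psi -179.9 w 0.046 F [-0.4  0.1 -1.7] | yaw rad 0.002
  shift [-0.0217 -0.3298  0.0036] n 7 each [-0.0031 -0.0471  0.0005]
  shift [0.    0.    0.149] n 3 each [0.     0.     0.0497]
```

```bash
python3 -m pendant '[[0.03,-0.003,-0.047,0,0],[0.03,-0.003,-0.047,0,0],[0.03,-0.003,-0.047,0,0],[0.03,-0.003,-0.047,0,0],[0.03,-0.003,-0.047,0,0],[0.03,-0.003,-0.047,0,0],[0.03,-0.003,-0.047,0,0],[0.03,0,0,0,0],[0.03,0,0,0,0]]'; python3 - <<'E'
from h import *
go([.508,-.2465,.13],[.508,-.2465,-.0175],dpsi=180)
a=grab("side")["pixels"];b=grab("wrist")["pixels"]
cv2.imwrite("pics/c9.png",cv2.resize(np.hstack([a,b]),(800,300),interpolation=cv2.INTER_AREA)[:,:,::-1])
E
```

```text
time_s: 25.18
tcp_pos: [0.506, -0.2445, 0.1335]
eef_rot: [0.001, 1.0, 0.0, 0.0]
contact_force: [0.4, -0.9, -1.4]
width: 0.0456
p [ 0.506  -0.2445  0.1335] psi 179.8 w 0.0456 F [ 0.4 -0.9 -1.4] | yaw rad -0.003
  shift [-0.002  -0.002   0.0035] n 1 each [-0.002  -0.002   0.0035]
  shift [0.     0.     0.1475] n 3 each [0.     0.     0.0492]
```

View pics/c9.png

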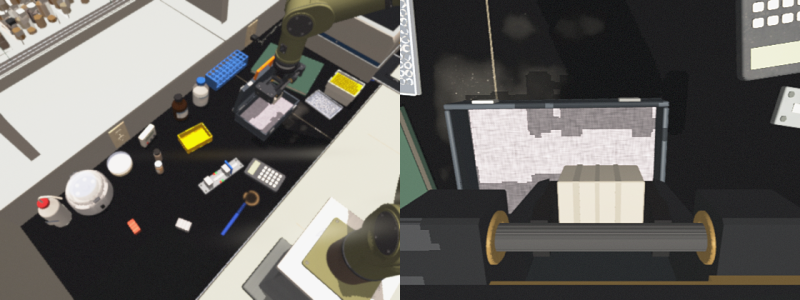

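The case is open and the billet is above it, with the light case floor visible and the near wall clear. Lowering.

```bash
python3 -m pendant '[[0.03,-0.002,-0.002,0.05,0],[0.03,0,0,0.05,0],[0.03,0,0,0.03,0],[0.03,0,0,0.02,0],[0.03,0,0,0,0]]'; python3 -m pendant '[[0.058,0,0,0,0],[0.058,0,0,0,0],[0.058,0,0,-0.05,0],[0.058,0,0,-0.05,0],[0.07,0,0,-0.06,0],[0.07,0,0,0,0]]';python3 - <<'E'
from h import *
f=grab("wrist");C=cloud(f);m=(C[...,2]>.028)&(C[...,2]<.042)&(f["depth"]>0)&(abs(C[...,0]-.53)<.05)&(abs(C[...,1]+.29)<.09);m[255:]=0
r=cv2.minAreaRect(C[m][:,:2].astype(np.float32));print(m.sum(),np.round(r[0],4),np.round(r[1],4),r[2])
t=grab("top");C=cloud(t);hsv=cv2.cvtColor(t["pixels"],cv2.COLOR_RGB2HSV)
m=(hsv[...,2]>70);m[:200]=0;m[275:]=0;m[:,:155]=0;m[:,225:]=0
k,l,st,c=cv2.connectedComponentsWithStats(m.astype(np.uint8))
for i in range(1,k):
    if st[i,4]>25: print(st[i],ray(t,*c[i],.026).round(4))
go([.4495,.2726,.15],dpsi=114)
E
```

```text
time_s: 25.9
tcp_pos: [0.5082, -0.2453, -0.0174]
eef_rot: [0.0, 1.0, 0.001, -0.001]
contact_force: [-0.3, 0.7, -0.8]
width: 0.0458
time_s: 26.65
tcp_pos: [0.5119, -0.2467, 0.1487]
eef_rot: [0.001, 1.0, -0.001, 0.005]
contact_force: [-0.0, 0.7, -0.3]
width: 0.07
1954 [ 0.506  -0.2456] [0.0288 0.0457] 0.838886022567749
[171 208  10  16 132] [0.5648 0.3877 0.026 ]
[204 244  14  17 164] [0.4494 0.2725 0.026 ]
p [ 0.5084 -0.2474  0.1441] psi 179.8 w 0.07 F [-0.2  0.3 -0.4] | yaw rad 1.149
  shift [ 0.499   0.1576 -0.0059] n 10 each [ 0.0499  0.0158 -0.0006]
```

```bash
python3 -m pendant '[[0.07,0,0.05,0,0],[0.07,0,0.05,0,0],[0.07,0,0.05,0,0],[0.07,0,0.05,0,0.164],[0.07,0,0,0,0.164],[0.07,0,0,0,0.164],[0.07,0,0,0,0.164],[0.07,0,0,0,0.164],[0.07,0,0,0,0.164],[0.07,0,0,0,0.164]]';python3 - <<'E'
from h import *
go([.4495,.2726,.14],dpsi=114)
E
```

```text
time_s: 28.0
tcp_pos: [0.5076, -0.0474, 0.1418]
eef_rot: [0.546, 0.838, -0.001, -0.001]
contact_force: [-0.9, -0.3, -0.6]
width: 0.07
p [ 0.5076 -0.0474  0.1418] psi 113.8 w 0.07 F [-0.9 -0.3 -0.6] | yaw rad -0.004
  shift [0.3159 0.077  0.0018] n 6 each [0.0527 0.0128 0.0003]
```

```bash
python3 -m pendant '[[0.07,0.053,0.013,0,0],[0.07,0.053,0.013,0,0],[0.07,0.053,0.013,0,0],[0.07,0.053,0.013,0,0],[0.07,0.053,0.013,0,0],[0.07,0.053,0.013,0,0],[0.07,0,0,0,0],[0.07,0,0,0,0]]';cat >> h.py <<'E'
def bil(lo,hi,c,rad=.06):
    f=grab("wrist");C=cloud(f);m=(C[...,2]>lo)&(C[...,2]<hi)&(f["depth"]>0)&(np.hypot(C[...,0]-c[0],C[...,1]-c[1])<rad);m[255:]=0
    q=C[m][:,:2].astype(np.float32);r=cv2.minAreaRect(q);(w,h),a=r[1],r[2]
    if w<h: w,h,a=h,w,a+90
    print("billet n",len(q),"c",np.round(r[0],4),"L,W",round(w,4),round(h,4),"length dir",round(a,1),"psi",round((a+90)%180,1),"z",np.percentile(C[m][:,2],[50,95]).round(4)); return r[0],(a+90)%180
E
python3 - <<'E'
from h import *
c,p=bil(.02,.036,(.4495,.2726));go([*c,.05],[*c,-.027],dpsi=p)
E
```

```text
time_s: 29.0
tcp_pos: [0.45, 0.2735, 0.1419]
eef_rot: [0.544, 0.839, -0.002, 0.0]
contact_force: [0.3, 0.1, -0.1]
width: 0.0698
billet n 1958 c [0.4496 0.2735] L,W 0.0459 0.0288 length dir 22.3 psi 112.3 z [0.0288 0.03  ]
p [0.4505 0.2728 0.1421] psi 114.0 w 0.0702 F [ 1.2 -0.7  0.2] | yaw rad 0.029
  shift [ 0.001  -0.0005  0.0921] n 2 each [ 0.0005 -0.0003  0.046 ]
  shift [0.    0.    0.077] n 2 each [0.     0.     0.0385]
```

```bash
python3 -m pendant '[[0.07,0.001,0,0.046,0.029],[0.07,0,0,0.046,0],[0.07,0,0,0.04,0],[0.07,0,0,0.025,0],[0.07,0,0,0.0115,0],[0.07,0,0,0,0],[0.03,0,0,0,0],[0.03,0,0,0,0],[0.03,0,0,0,0],[0.03,0,0,0,0]]' 25; python3 -m pendant '[[0.03,0,0,-0.05,0],[0.03,0,0,-0.05,0],[0.03,0,0,-0.036,0.18],[0.03,0,0,0,0.18],[0.03,0,0,0,0.18],[0.03,0,0,0,0]]';python3 - <<'E'
from h import *
go(g(0,.020,.11),g(0,.020,-.0155),dpsi=81.3)
E
```

```text
time_s: 30.3
tcp_pos: [0.4504, 0.2762, -0.0246]
eef_rot: [0.556, 0.831, 0.0, 0.0]
contact_force: [-1.5, -1.1, 6.6]
width: 0.0458
time_s: 31.05
tcp_pos: [0.4501, 0.2761, 0.1109]
eef_rot: [0.757, 0.653, 0.0, 0.0]
contact_force: [0.3, 0.9, -0.4]
width: 0.0454
p [0.4501 0.2761 0.1109] psi 81.6 w 0.0454 F [ 0.3  0.9 -0.4] | yaw rad 0.005
  shift [-0.189   0.0657  0.0009] n 4 each [-0.0473  0.0164  0.0002]
  shift [0.     0.     0.1255] n 3 each [0.     0.     0.0418]
```

```bash
python3 -m pendant '[[0.03,-0.047,0.016,0,0],[0.03,-0.047,0.016,0,0],[0.03,-0.047,0.017,0,0],[0.03,-0.048,0.017,0,0],[0.03,0,0,0,0],[0.03,0,0,0,0]]'; python3 - <<'E'
from h import *
bil(.05,.13,(.487,.08),.05);go(g(0,.020,.11),g(0,.020,-.0142),dpsi=81.3)
E
```

```text
time_s: 31.8
tcp_pos: [0.4874, 0.0803, 0.1107]
eef_rot: [0.757, 0.653, 0.0, -0.0]
contact_force: [-0.1, 0.3, -1.2]
width: 0.0459Traceback (most recent call last):
  File "<stdin>", line 2, in <module>
  File "h.py", line 34, in bil
    print("billet n",len(q),"c",np.round(r[0],4),"L,W",round(w,4),round(h,4),"length dir",round(a,1),"psi",round((a+90)%180,1),"z",np.percentile(C[m][:,2],[50,95]).round(4)); return r[0],(a+90)%180
                                                                                                                                   ~~~~~~~~~~~~~^^^^^^^^^^^^^^^^^^^
    return _quantile_unchecked(
        a, q, axis, out, overwrite_input, method, keepdims, weights)
    return _ureduce(a,
                    func=_quantile_ureduce_func,
    ...<5 lines>...
                    overwrite_input=overwrite_input,
                    method=method)
    r = func(a, **kwargs)
    result = _quantile(arr,
                       quantiles=q,
    ...<2 lines>...
                       out=out,
                       weights=wgt)
    slices_having_nans = np.isnan(arr[-1, ...])
                                  ~~~^^^^^^^^^
IndexError: index -1 is out of bounds for axis 0 with size 0
```

```bash
python3 -m pendant '[[0.03,0,0,0.05,0],[0.03,0,0,0.045,0],[0.03,0,0,0.02,0],[0.03,0,0,0.0095,0],[0.03,0,0,0,0],[0.06,0,0,0,0],[0.06,0,0,0,0],[0.06,0,0,-0.05,0],[0.06,0,0,-0.06,0],[0.06,0,0,0,0]]'; python3 - <<'E'
from h import *
bil(.032,.043,g(0,.02,0)[:2],.03);go(g(0,-.075,.095),g(0,-.075,-.005),g(0,-.03,-.005),dpsi=81.3)
E
```

```text
time_s: 33.1
tcp_pos: [0.4901, 0.0804, 0.1002]
eef_rot: [0.758, 0.652, 0.004, 0.001]
contact_force: [-0.1, 0.3, 0.3]
width: 0.0601
billet n 2734 c [0.4871 0.0786] L,W 0.046 0.0284 length dir 171.7 psi 81.7 z [0.0388 0.0399]
p [0.4888 0.0795 0.0982] psi 81.4 w 0.06 F [-0.5  0.3 -0.8] | yaw rad 0.002
  shift [-0.0956 -0.0022  0.0032] n 2 each [-0.0478 -0.0011  0.0016]
  shift [0.  0.  0.1] n 2 each [0.   0.   0.05]
  shift [0.045 0.    0.   ] n 1 each [0.045 0.    0.   ]
```

Grey lies in place, crosswise. Now the push.

```bash
python3 -m pendant '[[0,-0.048,-0.001,0.003,0],[0,-0.048,-0.001,0,0],[0,0,0,0.05,0],[0,0,0,0.05,0],[0,0.018,0,0,0],[0,0.015,0,0,0],[0,0.012,0,0,0],[0,0.006,0,0,0],[0,0.005,0,0,0]]'; python3 -m pendant '[[0,0.004,0,0,0],[0,0,0,0,0],[0,0,0,0,0]]'; python3 -m pendant '[[0,0.003,0,0,0],[0,0,0,0,0],[0,0,0,0,0],[0,0,0,0,0]]'; python3 - <<'E'
from h import *
go();s=get_state();d=np.array(s['tcp_pos'])[:2]-GO;print('gy',-np.sin(GA)*d[0]+np.cos(GA)*d[1])
bil(.034,.0405,g(0,.026,0)[:2],.03)
grab("wrist","w10.png")
E
```

```text
time_s: 34.28
tcp_pos: [0.4795, 0.0382, -0.0058]
eef_rot: [0.758, 0.652, -0.001, 0.002]
contact_force: [-1.1, -8.7, 7.1]
width: 0.0004
time_s: 34.65
tcp_pos: [0.4794, 0.0379, -0.0059]
eef_rot: [0.759, 0.651, -0.004, 0.003]
contact_force: [-1.4, -10.4, 9.8]
width: 0.0005
time_s: 35.15
tcp_pos: [0.4793, 0.0377, -0.0058]
eef_rot: [0.76, 0.65, -0.006, 0.005]
contact_force: [-1.0, -14.5, 10.7]
width: 0.0006
p [ 0.4793  0.0377 -0.0058] psi 81.1 w 0.0006 F [ -1.  -14.5  10.7] | yaw rad -0.0
gy -0.022181231234755537
billet n 9184 c [0.4879 0.0852] L,W 0.0462 0.0286 length dir 171.5 psi 81.5 z [0.0388 0.0398]
```

Same jaw stop as white, so grey is full size, held at 14 N. Fetching it for the case.

```bash
python3 -m pendant '[[0,-0.03,0,0,0],[0,-0.03,0,0,0],[0.065,0,0,-0.05,0],[0.065,0,0,-0.05,0],[0.065,0,0,0,0]]'; python3 - <<'E'
from h import *
c,p=bil(.032,.041,g(0,.026,0)[:2],.03)
go([*c,.095],[*c,-.016],dpsi=81.3)
E
```

```text
time_s: 35.88
tcp_pos: [0.4742, -0.0114, 0.0966]
eef_rot: [0.758, 0.652, 0.004, 0.002]
contact_force: [-0.3, 0.6, -0.3]
width: 0.0279
billet n 3827 c [0.488  0.0857] L,W 0.046 0.0292 length dir 172.0 psi 82.0 z [0.0388 0.04  ]
p [ 0.473  -0.0119  0.0949] psi 81.4 w 0.0322 F [ 0.2 -1.  -0.5] | yaw rad 0.002
  shift [ 0.0988  0.0001 -0.0001] n 2 each [ 0.0494  0.     -0.0001]
  shift [0.    0.    0.111] n 3 each [0.    0.    0.037]
```

```bash
python3 -m pendant '[[0.065,0.05,0,0,0],[0.065,0.049,0,0,0],[0.065,0,0,0.04,0],[0.065,0,0,0.04,0],[0.065,0,0,0.031,0],[0.065,0,0,0,0],[0.03,0,0,0,0],[0.03,0,0,0,0],[0.03,0,0,0,0]]' 25;  python3 -m pendant '[[0.03,0,0,-0.05,0],[0.03,0,0,-0.05,0],[0.03,0,0,-0.05,0]]'; python3 -m pendant '[[0.03,0,0,0,-0.172],[0.03,0,0,0,-0.172],[0.03,0,0,0,-0.172],[0.03,0,0,0,-0.172],[0.03,0,0,0,-0.172],[0.03,0,0,0,-0.172],[0.03,0,0,0,-0.172],[0.03,0,0,0,-0.172],[0.03,0,0,0,-0.172],[0.03,0,0,0,-0.172]]'; python3 -m pendant '[[0.03,-0.0025,-0.0465,0,0],[0.03,-0.0025,-0.0465,0,0],[0.03,-0.0025,-0.0465,0,0],[0.03,-0.0025,-0.0465,0,0],[0.03,-0.0025,-0.0465,0,0],[0.03,-0.0025,-0.0465,0,0],[0.03,-0.0025,-0.0465,0,0],[0.03,-0.0025,-0.0465,0,0],[0.03,-0.0025,-0.0465,0,0],[0.03,0,0,0,0]]'; python3 - <<'E'
from h import *
go([.508,-.3365,.13],[.508,-.3365,-.0175],dpsi=180)
E
```

```text
time_s: 37.05
tcp_pos: [0.4871, 0.0858, -0.0168]
eef_rot: [0.758, 0.652, 0.001, 0.0]
contact_force: [0.1, 0.2, 3.3]
width: 0.0459
time_s: 37.42
tcp_pos: [0.4859, 0.0852, 0.1342]
eef_rot: [0.758, 0.652, -0.0, -0.0]
contact_force: [1.7, 0.2, -0.6]
width: 0.0459
time_s: 38.67
tcp_pos: [0.4861, 0.0849, 0.1325]
eef_rot: [-0.003, 1.0, -0.001, 0.0]
contact_force: [-0.5, -0.1, -1.4]
width: 0.0458
time_s: 39.92
tcp_pos: [0.5071, -0.3381, 0.1315]
eef_rot: [0.004, 1.0, -0.001, -0.001]
contact_force: [-0.6, 0.4, -0.8]
width: 0.046
p [ 0.5071 -0.3381  0.1315] psi 179.5 w 0.046 F [-0.6  0.4 -0.8] | yaw rad -0.009
  shift [-0.0009  0.0016  0.0015] n 1 each [-0.0009  0.0016  0.0015]
  shift [0.     0.     0.1475] n 3 each [0.     0.     0.0492]
```

```bash
python3 -m pendant '[[0.03,-0.001,0.002,0.05,0],[0.03,0,0,0.05,0],[0.03,0,0,0.03,0],[0.03,0,0,0.02,0],[0.03,0,0,0,0]]'; python3 -m pendant '[[0.058,0,0,0,0],[0.058,0,0,0,0],[0.058,0,0,-0.05,0],[0.058,0,0,-0.05,0],[0.07,0,0,-0.06,0],[0.07,0,0,0,0]]';python3 - <<'E'
from h import *
bil(.028,.042,(.508,-.3365),.045)
t=grab("top");hsv=cv2.cvtColor(t["pixels"],cv2.COLOR_RGB2HSV)
m=(hsv[...,2]>70);m[:200]=0;m[275:]=0;m[:,:155]=0;m[:,225:]=0
k,l,st,c=cv2.connectedComponentsWithStats(m.astype(np.uint8))
for i in range(1,k):
    if st[i,4]>25: print(st[i],ray(t,*c[i],.022).round(4))
go()
E
python3 -m pendant '[[0.07,0,0.05,0,0],[0.07,0,0.05,0,0],[0.07,0,0.05,0,0],[0.07,0,0.05,0,0],[0.07,0,0.05,0,0.165],[0.07,0,0.05,0,0.165],[0.07,0,0,0,0.18],[0.07,0,0,0,0.18],[0.07,0,0,0,0.18],[0.07,0,0,0,0.18]]';python3 -m pendant '[[0.07,0,0,0,0.18],[0.07,0,0,0,0.18],[0.07,0,0,0,0.18],[0.07,0,0,0,0]]'; python3 -c "
from h import *
go([.56,.387,.14],dpsi=83)"
```

```text
time_s: 40.55
tcp_pos: [0.5096, -0.3301, -0.0181]
eef_rot: [-0.0, 1.0, 0.0, -0.0]
contact_force: [0.4, -0.6, -1.0]
width: 0.0459
time_s: 41.3
tcp_pos: [0.5135, -0.3309, 0.1482]
eef_rot: [-0.0, 1.0, -0.002, 0.005]
contact_force: [0.5, -0.3, -0.7]
width: 0.0701
billet n 1958 c [ 0.5089 -0.3303] L,W 0.046 0.0285 length dir 89.9 psi 179.9 z [0.0347 0.0359]
[171 208  10  16 133] [0.5649 0.3887 0.022 ]
p [ 0.5099 -0.3312  0.1431] psi -180.0 w 0.0699 F [ 0.  -0.5  0.2] | yaw rad -0.0
time_s: 42.65
tcp_pos: [0.5167, -0.032, 0.1407]
eef_rot: [0.504, 0.864, -0.001, -0.001]
contact_force: [-0.0, 0.4, -0.6]
width: 0.0703
time_s: 43.15
tcp_pos: [0.517, -0.032, 0.1412]
eef_rot: [0.713, 0.701, -0.001, -0.0]
contact_force: [0.5, 0.1, -0.1]
width: 0.0702
p [ 0.517  -0.032   0.1412] psi 89.0 w 0.0702 F [ 0.5  0.1 -0.1] | yaw rad 0.105
  shift [ 0.4211 -0.0084  0.0012] n 8 each [ 0.0526 -0.001   0.0001]
```

Grey is in the case. On to red.

```bash
python3 -m pendant '[[0.07,0.053,0,0,0.105],[0.07,0.053,0,0,0],[0.07,0.053,0,0,0],[0.07,0.053,0,0,0],[0.07,0.053,0,0,0],[0.07,0.053,0,0,0],[0.07,0.053,0,0,0],[0.07,0.05,0,0,0],[0.07,0,0,0,0],[0.07,0,0,0,0]]';python3 - <<'E'
from h import *
c,p=bil(.015,.03,(.565,.389));go([*c,.05],[*c,-.026],dpsi=p)
E
```

```text
time_s: 44.4
tcp_pos: [0.5642, 0.3852, 0.1409]
eef_rot: [0.749, 0.663, -0.001, 0.001]
contact_force: [-0.2, -0.9, -0.9]
width: 0.0701
billet n 1534 c [0.5653 0.3896] L,W 0.0458 0.0227 length dir 173.0 psi 83.0 z [0.0227 0.024 ]
p [0.5647 0.3844 0.1411] psi 82.9 w 0.07 F [ 0.1 -1.2  0.7] | yaw rad -0.001
  shift [ 0.0052 -0.      0.0911] n 2 each [ 0.0026 -0.      0.0456]
  shift [0.    0.    0.076] n 2 each [0.    0.    0.038]
```

```bash
python3 -m pendant '[[0.07,0.005,0,0.046,0],[0.07,0,0,0.046,0],[0.07,0,0,0.04,0],[0.07,0,0,0.025,0],[0.07,0,0,0.011,0],[0.07,0,0,0,0],[0.03,0,0,0,0],[0.03,0,0,0,0],[0.03,0,0,0,0],[0.03,0,0,0,0]]' 25; python3 -m pendant '[[0.03,0,0,-0.05,0],[0.03,0,0,-0.05,0],[0.03,0,0,-0.036,0.03],[0.03,0,0,0,0]]';python3 - <<'E'
from h import *
go(g(0,.020,.11),g(0,.022,-.0145),dpsi=81.3)
E
```

```text
time_s: 45.7
tcp_pos: [0.5657, 0.3921, -0.0248]
eef_rot: [0.75, 0.662, 0.001, 0.0]
contact_force: [-0.1, -1.0, 5.0]
width: 0.0458
time_s: 46.2
tcp_pos: [0.5666, 0.3934, 0.1134]
eef_rot: [0.759, 0.651, 0.003, -0.0]
contact_force: [0.7, -0.3, -1.7]
width: 0.0456
p [0.5666 0.3934 0.1134] psi 81.2 w 0.0456 F [ 0.7 -0.3 -1.7] | yaw rad -0.002
  shift [-0.3226 -0.0316  0.0034] n 6 each [-0.0538 -0.0053  0.0006]
  shift [ 0.002  -0.      0.1245] n 3 each [ 0.0007 -0.      0.0415]
```

```bash
python3 -m pendant '[[0.03,-0.054,-0.005,0,0],[0.03,-0.054,-0.005,0,0],[0.03,-0.054,-0.005,0,0],[0.03,-0.054,-0.005,0,0],[0.03,-0.053,-0.005,0,0],[0.03,-0.053,-0.006,0,0],[0.03,0,0,0,0],[0.03,0,0,0,0]]'; python3 - <<'E'
from h import *
go(g(0,.022,.11),g(0,.022,-.0142),dpsi=81.3)
E
```

```text
time_s: 47.2
tcp_pos: [0.485, 0.0788, 0.1096]
eef_rot: [0.759, 0.651, 0.0, -0.001]
contact_force: [0.0, 0.8, -0.7]
width: 0.046
p [0.485  0.0788 0.1096] psi 81.2 w 0.046 F [ 0.   0.8 -0.7] | yaw rad -0.002
  shift [ 0.0027  0.0015 -0.0004] n 1 each [ 0.0027  0.0015 -0.0004]
  shift [0.     0.     0.1242] n 3 each [0.     0.     0.0414]
```

```bash
python3 -m pendant '[[0.03,0.002,0.001,0.05,0],[0.03,0,0,0.045,0],[0.03,0,0,0.02,0],[0.03,0,0,0.009,0],[0.03,0,0,0,0],[0.06,0,0,0,0],[0.06,0,0,0,0],[0.06,0,0,-0.05,0],[0.06,0,0,-0.06,0],[0.06,0,0,0,0]]'; python3 - <<'E'
from h import *
bil(.026,.036,g(0,.024,0)[:2],.03);go(g(0,-.075,.095),g(0,-.075,-.005),dpsi=81.3)
E
```

```text
time_s: 48.45
tcp_pos: [0.4892, 0.081, 0.1001]
eef_rot: [0.76, 0.65, 0.004, 0.001]
contact_force: [1.1, -0.3, 0.7]
width: 0.0594
billet n 2079 c [0.4863 0.0791] L,W 0.0459 0.0228 length dir 171.3 psi 81.3 z [0.0328 0.0339]
p [0.4879 0.0801 0.0981] psi 81.1 w 0.0597 F [-0.7 -0.2 -0.5] | yaw rad -0.003
  shift [-0.096  -0.0012  0.0031] n 2 each [-0.048  -0.0006  0.0016]
  shift [0.  0.  0.1] n 2 each [0.   0.   0.05]
```

```bash
python3 -m pendant '[[0,-0.048,-0.001,0.003,0],[0,-0.048,0,0,0],[0,0,0,0.05,0],[0,0,0,0.05,0],[0,0.018,0,0,0],[0,0.015,0,0,0],[0,0.012,0,0,0],[0,0.009,0,0,0],[0,0.008,0,0,0]]'; python3 -m pendant '[[0,0.004,0,0,0],[0,0,0,0,0],[0,0,0,0,0]]'; python3 -m pendant '[[0,0.003,0,0,0],[0,0,0,0,0],[0,0,0,0,0],[0,0,0,0,0]]'; python3 - <<'E'
from h import *
go();s=get_state();d=np.array(s['tcp_pos'])[:2]-GO;print('gy',-np.sin(GA)*d[0]+np.cos(GA)*d[1])
bil(.0295,.0345,g(0,.029,0)[:2],.03)
grab("wrist","w11.png")
E
```

```text
time_s: 49.62
tcp_pos: [0.4802, 0.0442, -0.0059]
eef_rot: [0.76, 0.65, -0.002, 0.002]
contact_force: [-1.2, -11.8, 10.3]
width: 0.0003
time_s: 50.0
tcp_pos: [0.4801, 0.0438, -0.0059]
eef_rot: [0.761, 0.649, -0.004, 0.004]
contact_force: [-1.4, -11.2, 11.8]
width: 0.0002
time_s: 50.5
tcp_pos: [0.48, 0.0435, -0.0059]
eef_rot: [0.762, 0.648, -0.006, 0.005]
contact_force: [-2.3, -16.1, 12.6]
width: 0.0003
p [ 0.48    0.0435 -0.0059] psi 80.8 w 0.0003 F [ -2.3 -16.1  12.6] | yaw rad -0.0
gy -0.016302788124011734
billet n 6347 c [0.4875 0.0883] L,W 0.0462 0.0227 length dir 171.5 psi 81.5 z [0.0328 0.0339]
```

View pics/w11.png

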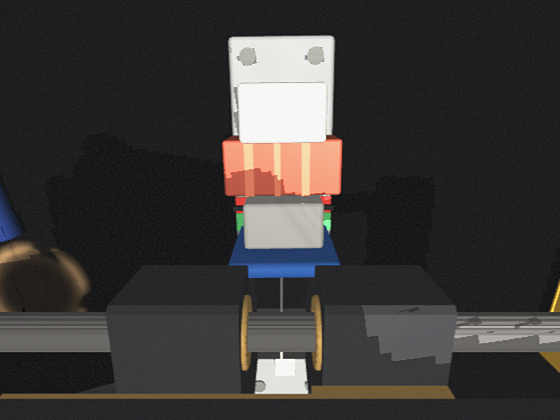

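Jaw shut on red (282,165), pointers on the red patches (about 200), 6 mm further than before. Red is undersize; off to the tray.

```bash
python3 -m pendant '[[0,-0.035,0,0,0],[0,-0.03,0,0,0],[0.065,0,0,-0.05,0],[0.065,0,0,-0.05,0],[0.065,0,0,0,0]]'; python3 - <<'E'
from h import *
c,p=bil(.026,.036,g(0,.029,0)[:2],.03)
go([*c,.095],[*c,-.015],dpsi=81.3)
E
```

```text
time_s: 51.22
tcp_pos: [0.4745, -0.0097, 0.0967]
eef_rot: [0.76, 0.65, 0.004, 0.002]
contact_force: [0.2, 0.0, 0.6]
width: 0.0285
billet n 2911 c [0.4876 0.0892] L,W 0.0462 0.0237 length dir 171.6 psi 81.6 z [0.0328 0.0341]
p [ 0.4732 -0.0102  0.095 ] psi 81.1 w 0.0322 F [-0.5 -1.  -0.6] | yaw rad -0.003
  shift [ 0.1004 -0.0008 -0.    ] n 2 each [ 0.0502 -0.0004 -0.    ]
  shift [0.   0.   0.11] n 2 each [0.    0.    0.055]
```

```bash
python3 -m pendant '[[0.065,0.05,0,0,0],[0.065,0.05,-0.001,0,0],[0.065,0,0,0.04,0],[0.065,0,0,0.04,0],[0.065,0,0,0.03,0],[0.065,0,0,0,0],[0.03,0,0,0,0],[0.03,0,0,0,0],[0.03,0,0,0,0]]' 25;  python3 -m pendant '[[0.03,0,0,-0.05,0],[0.03,0,0,-0.05,0],[0.03,0,0,-0.05,0]]'; python3 -m pendant '[[0.03,0,0,0,-0.185],[0.03,0,0,0,-0.185],[0.03,0,0,0,-0.185],[0.03,0,0,0,-0.185],[0.03,0,0,0,-0.185],[0.03,0,0,0,-0.185],[0.03,0,0,0,-0.185],[0.03,0,0,0,-0.185],[0.03,0,0,0,0]]'; python3 - <<'E'
from h import *
f=grab("wrist")
hsv=cv2.cvtColor(f["pixels"],cv2.COLOR_RGB2HSV);C=cloud(f)
go([.658,.0055,.13],[.658,.0055,-.02],dpsi=166.2)
t=grab("top");C=cloud(t);hsv=cv2.cvtColor(t["pixels"],cv2.COLOR_RGB2HSV);m=(hsv[...,1]>120)&(hsv[...,2]>90)&(hsv[...,0]>20)&(hsv[...,0]<40)&(C[...,2]>.02)&(C[...,2]<.045);m[:165]=0;m[212:]=0;m[:,:260]=0;m[:,325:]=0
q=C[m];r=cv2.minAreaRect(q[:,:2].astype(np.float32));print("tray rim",m.sum(),np.round(r[0],4),np.round(r[1],4),r[2])
E
```

```text
time_s: 52.4
tcp_pos: [0.4865, 0.0884, -0.0158]
eef_rot: [0.76, 0.65, 0.001, 0.0]
contact_force: [1.0, 0.7, 3.3]
width: 0.0456
time_s: 52.78
tcp_pos: [0.4853, 0.0878, 0.1352]
eef_rot: [0.76, 0.651, -0.0, -0.0]
contact_force: [1.7, -1.0, -1.6]
width: 0.0456
time_s: 53.9
tcp_pos: [0.4855, 0.0877, 0.1333]
eef_rot: [0.123, 0.992, 0.0, -0.0]
contact_force: [0.4, -0.4, -0.5]
width: 0.0457
p [0.4855 0.0879 0.1334] psi 165.8 w 0.0459 F [ 0.8 -0.1 -0.7] | yaw rad -0.008
  shift [-0.1871 -0.0388  0.0034] n 4 each [-0.0468 -0.0097  0.0008]
  shift [0.   0.   0.15] n 3 each [0.   0.   0.05]
tray rim 129 [0.6591 0.0044] [0.1102 0.0761] 75.99625396728516
```

```bash
python3 -m pendant '[[0.03,-0.047,-0.01,0,0],[0.03,-0.047,-0.01,0,0],[0.03,-0.047,-0.01,0,0],[0.03,-0.047,-0.009,0,0],[0.03,0,0,0,0],[0.03,0,0,0,0]]'; python3 - <<'E'
from h import *
go([.659,.0045,.13],[.659,.0045,-.021],dpsi=166.2)
E
```

```text
time_s: 54.75
tcp_pos: [0.6577, 0.0056, 0.1332]
eef_rot: [0.122, 0.993, 0.0, -0.0]
contact_force: [-0.6, -0.4, -0.6]
width: 0.0458
p [0.6577 0.0056 0.1332] psi 166.0 w 0.0458 F [-0.6 -0.4 -0.6] | yaw rad -0.004
  shift [-0.0016 -0.0008  0.0032] n 1 each [-0.0016 -0.0008  0.0032]
  shift [0.    0.    0.151] n 3 each [0.     0.     0.0503]
```

```bash
python3 -m pendant '[[0.03,-0.001,-0.001,0.05,0],[0.03,0,0,0.05,0],[0.03,0,0,0.03,0],[0.03,0,0,0.024,0],[0.03,0,0,0,0],[0.057,0,0,0,0],[0.057,0,0,0,0],[0.057,0,0,-0.05,0],[0.057,0,0,-0.05,0],[0.057,0,0,-0.06,0]]'; python3 - <<'E'
from h import *
bil(.015,.03,(.659,.0045),.05); go()
E
python3 -m pendant '[[0.05,0,0,-0.05,0],[0.05,0,0,-0.05,0],[0.05,0,0,-0.03,0.188],[0.04,0,0,0,0.188],[0.04,0,0,0,0.188],[0.04,0,0,0,0.188],[0.04,0,0,0,0.188],[0.04,0,0,0,0.188],[0.04,0,0,0,0.188],[0.04,0,0,0,0]]'; python3 - <<'E'
from h import *
t=grab("top","t12.png");C=cloud(t);hsv=cv2.cvtColor(t["pixels"],cv2.COLOR_RGB2HSV)
m=(hsv[...,0]<22)&(hsv[...,1]>130)&(hsv[...,2]>90)&(C[...,2]>.15)&(C[...,2]<.3);m[:,:330]=0;m[:,480:]=0
q=C[m];print("handle",len(q),np.percentile(q,[3,50,97],axis=0).round(4).tolist())
go([.593,-.2915,.275],[.593,-.2915,.18],dpsi=90)
E
```

```text
time_s: 56.0
tcp_pos: [0.6589, 0.0034, 0.1411]
eef_rot: [0.122, 0.993, -0.0, -0.0]
contact_force: [0.9, -0.3, -0.1]
width: 0.0572
billet n 2135 c [0.6571 0.0052] L,W 0.0739 0.0731 length dir 166.0 psi 76.0 z [0.0246 0.0268]
p [0.6633 0.0063 0.1506] psi 166.0 w 0.0571 F [1.7 2.3 5. ] | yaw rad -0.0
time_s: 57.3
tcp_pos: [0.6593, 0.0038, 0.27]
eef_rot: [0.701, 0.713, 0.0, 0.001]
contact_force: [-0.3, 0.3, -0.5]
width: 0.0399
handle 100 [[0.5901, -0.3445, 0.1911], [0.5922, -0.294, 0.2342], [0.599, -0.239, 0.245]]
p [0.6592 0.0039 0.2698] psi 91.0 w 0.0399 F [ 0.4 -0.5 -0.8] | yaw rad 0.017
  shift [-0.2954 -0.0662 -0.0052] n 6 each [-0.0492 -0.011  -0.0009]
  shift [0.    0.    0.095] n 2 each [0.     0.     0.0475]
```

View pics/t12.png

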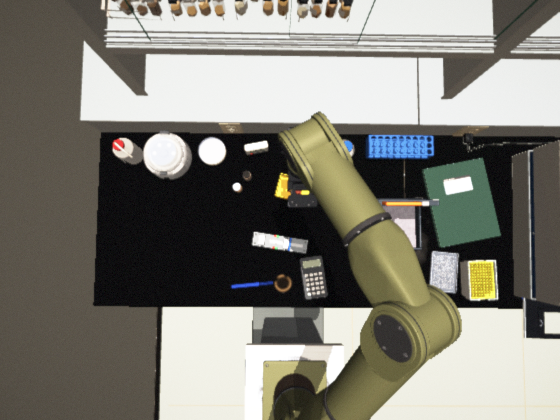

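```bash
python3 - <<'E'
from h import *
t=grab("side","s12.png");hsv=cv2.cvtColor(t["pixels"],cv2.COLOR_RGB2HSV)
m=(((hsv[...,0]<14)|(hsv[...,0]>170))&(hsv[...,1]>110)&(hsv[...,2]>80)).astype(np.uint8)
k,l,st,c=cv2.connectedComponentsWithStats(m)
for i in range(1,k):
    if st[i,4]>20: print(st[i],ray(t,*c[i],.018).round(3))
E
```

```text
[355  82  29  30  98] [ 0.691 -0.459  0.018]
[265 187  16  14 140] [0.658 0.005 0.018]
[ 51 277  18  15 193] [0.854 0.553 0.018]
```

Top view: the vials are unmoved and the lid is open with its handle at (410,203). The side view puts red inside the tray. Going to the handle to close the case.

```bash
python3 -m pendant '[[0.04,-0.049,-0.011,0,0.017],[0.04,-0.049,-0.011,0,0],[0.04,-0.049,-0.011,0,0],[0.04,-0.049,-0.011,0,0],[0.04,-0.049,-0.011,0,0],[0.04,-0.05,-0.011,0,0],[0.04,0,0,0,0],[0.04,0,0,0,0]]'; python3 - <<'E'
from h import *
f=grab("wrist");C=cloud(f);hsv=cv2.cvtColor(f["pixels"],cv2.COLOR_RGB2HSV)
m=(hsv[...,0]<22)&(hsv[...,1]>130)&(hsv[...,2]>90)&(C[...,2]>.15)&(C[...,2]<.26);m[255:]=0
q=C[m];print("handle",len(q),np.percentile(q,[3,50,97],axis=0).round(4).tolist())
go([.593,-.2915,.27],[.593,-.2915,.181],dpsi=90)
E
```

```text
time_s: 58.4
tcp_pos: [0.5932, -0.2905, 0.2693]
eef_rot: [0.708, 0.707, 0.001, -0.0]
contact_force: [0.3, 0.3, 0.1]
width: 0.0396
handle 1787 [[0.587, -0.3065, 0.2184], [0.5922, -0.2741, 0.2409], [0.5977, -0.2391, 0.2427]]
p [ 0.5936 -0.2895  0.2694] psi 90.0 w 0.0402 F [ 0.3 -0.3 -0. ] | yaw rad -0.0
  shift [-0.002  -0.0006 -0.0006] n 1 each [-0.002  -0.0006 -0.0006]
  shift [0.    0.    0.089] n 2 each [0.     0.     0.0445]
```

```bash
python3 -m pendant '[[0.04,-0.001,-0.001,0.044,0],[0.04,0,0,0.03,0],[0.04,0,0,0.014,0],[0.04,0,0,0,0],[0.0,0,0,0,0],[0.0,0,0,0,0],[0.0,0,0,0,0]]' 30; python3 -m pendant '[[0,0,-0.013,0.0019,0],[0,0,-0.0279,0.0072,0],[0,0,-0.0265,0.0113,0],[0,0,-0.0244,0.0151,0],[0,0,-0.022,0.0186,0]]'; python3 -m pendant '[[0,0,-0.0189,0.0217,0],[0,0,-0.0155,0.0243,0],[0,0,-0.0117,0.0263,0],[0,0,-0.0076,0.0278,0],[0,0,-0.0034,0.0286,0],[0,0,0,0.002,0],[0,0,0,0,0],[0,0,0,0,0]]'; python3 -c "
from h import *
go([.42,-.291,-.002])"
```

```text
time_s: 59.32
tcp_pos: [0.5926, -0.2924, 0.1821]
eef_rot: [0.708, 0.706, 0.0, 0.001]
contact_force: [0.3, 0.7, -0.6]
width: 0.0121
time_s: 59.95
tcp_pos: [0.4804, -0.2932, 0.1281]
eef_rot: [0.708, 0.706, 0.001, 0.003]
contact_force: [8.8, -4.7, -5.3]
width: 0.0077
time_s: 60.95
tcp_pos: [0.4204, -0.294, -0.0032]
eef_rot: [0.709, 0.705, -0.002, 0.001]
contact_force: [-2.3, -3.7, -1.1]
width: 0.0066
p [ 0.4204 -0.294  -0.0032] psi 89.7 w 0.0066 F [-2.3 -3.7 -1.1] | yaw rad -0.0
  shift [ 0.003  -0.0005 -0.0012] n 1 each [ 0.003  -0.0005 -0.0012]
```

```bash
python3 -m pendant '[[0.035,0,0,0,0],[0.035,0,0,0,0],[0.035,0,0,-0.05,0],[0.035,0,0,-0.02,0],[0,0,0,0,0],[0,0,0,0,0],[0,0,0,0.02,0],[0,0,0,0.015,0]]'; python3 -m pendant '[[0,0,0,0.006,0],[0,0,0,0,0]]'; python3 -m pendant '[[0,0,0,0.005,0],[0,0,0,0,0]]'
```

```text
time_s: 61.95
tcp_pos: [0.4205, -0.2913, 0.0298]
eef_rot: [0.708, 0.706, -0.0, -0.001]
contact_force: [0.5, 0.5, -0.2]
width: 0.0005
time_s: 62.2
tcp_pos: [0.4209, -0.2914, 0.0248]
eef_rot: [0.708, 0.706, -0.0, -0.001]
contact_force: [0.3, -0.6, 0.0]
width: 0.0004
time_s: 62.45
tcp_pos: [0.4219, -0.2918, 0.0225]
eef_rot: [0.708, 0.706, -0.0, 0.001]
contact_force: [-3.2, 1.4, 17.8]
width: 0.0007
```

```bash
python3 -m pendant '[[0,0,0,0,0],[0,0,0,-0.05,0],[0,0,0,-0.06,0],[0,-0.05,-0.03,-0.06,0],[0,-0.06,-0.03,0,0],[0,-0.06,-0.03,0,0],[0,0,0,0,0],[0,0,0,0,0]]'; python3 - <<'E'
from h import *
t=grab("top","t13.png");C=cloud(t);hsv=cv2.cvtColor(t["pixels"],cv2.COLOR_RGB2HSV)
m=(hsv[...,0]<22)&(hsv[...,1]>130)&(hsv[...,2]>90);m[:225]=0;m[285:]=0;m[:,:350]=0;m[:,425:]=0
b=np.argwhere(m);vb=b[:,0].max();b=b[b[:,0]>vb-3];q=C[b[:,0],b[:,1]];q=q[q[:,2]>.03];print("bar",vb,np.median(q,0).round(4))
s=grab("side");a=cv2.resize(np.hstack([t["pixels"],s["pixels"]]),(800,300),interpolation=cv2.INTER_AREA);cv2.imwrite("pics/c13.png",a[:,:,::-1]);go()
E
```

```text
time_s: 63.45
tcp_pos: [0.3428, -0.44, 0.1755]
eef_rot: [0.708, 0.706, 0.0, 0.0]
contact_force: [-0.1, 0.1, 0.9]
width: 0.0002
bar 264 [ 0.4222 -0.2721  0.057 ]
p [ 0.3437 -0.4389  0.1757] psi 90.0 w 0.0005 F [ 0.4 -0.9  0.1] | yaw rad -0.0
```

View pics/c13.png

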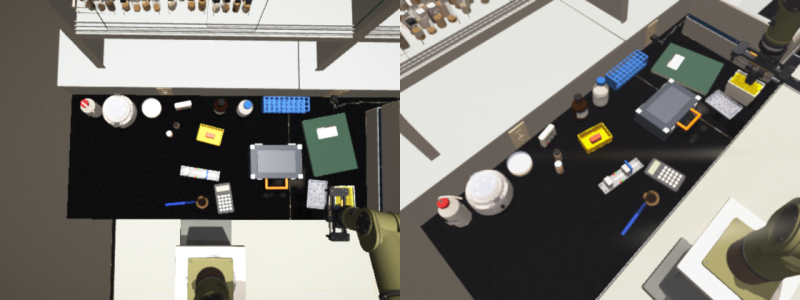

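Both views show the case shut (276,162), red inside the tray (210,134), vials and bottle in place and the robot clear. Bar top z is 57 mm, so the lid is shut.

```bash
python3 -c "
from h import *
print(job.close_job())"
```

```text
the job is handed in; nothing more can be done
None
```

I opened the case, gauged the three billets that were there, stored them, closed the case and handed the job in at about 64 s. No verdict came back.

| Billet | Gauge reading | Wrist force while held | Stored in |
|---|---|---|---|
| White | full size (pointers on green) | about 11 N | case |
| Grey | full size (jaw stopped where it did for white) | about 14 N | case |
| Red | undersize (pointers on red, jaw 6 mm further) | about 16 N | yellow tray |
| Green | absent | – | – |

**Last checks:**
- **Case:** white and grey measured inside it right after I released each one. I couldn't see them again once the lid was shut.
- **Tray:** red is visible inside it in both final views.
- **Lid:** the handle bar's top measured 57 mm above the bench, against 58 mm for fully shut. I pushed it down with about 18 N to be sure.
- **Bystanders:** the vials and bottle stand where they were, judged by eye, and the robot is clear of everything.

**What failed or disagreed:**
- **Missed handle grasps:** the first two grasps on the handle closed on nothing and moved nothing. The fingers end about 36 mm short of the stated tool point, so I lowered every later grasp by that much.
- **Fingertip length:** fingertips met the bench about 10 mm sooner than 36 mm would predict, with only 5 to 7 N of contact.
- **Tray depth check:** the wrist depth reading for red was spoiled by the tray walls, so I confirmed red from the side and top cameras instead.

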